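Load an insulation test nest and start the test

ROBOT

A 6-joint arm with a two-finger parallel gripper is mounted at the origin on the work surface. World frame = base frame: x ahead of the robot, y to its left, z up, the work surface at z = 0. Lengths are in m, angles in rad, forces in N, time in s.
With the tool pointing down it reaches from about 0.3 to 0.775 m from the base axis. Payload 14.6 kg.
Tool frame: the origin (TCP) lies midway between the tips of the shut fingers; the grasp point (between the pads) lies 19 mm behind it; z points along the fingers, y is the line along which they close (so a half turn about z gives the same grasp; the last joint's range is limited). The gripper opens to 85 mm and grips with 20 to 120 N. Pads are 22 mm wide; open, the fingers measure 114 mm over their backs; the gripper's body (76 mm by 85 mm) begins 54 mm behind the grasp point. The pads swing forward as they close: fully open they stand 13 mm farther back than shut.
Start: joints at [-1.397, 0.3, 1.521, -0, 1.321, -0.067], TCP at [0.131, -0.534, 0.199] pointing down, gripper open.
Joint ranges: [-3.03, 3.03], [-0.79, 2.21], [0.23, 2.52], [-1.04, 4.18], [0, 3.07], [-2.55, 2.55]. Speed limits (rad/s): [2.22, 2.22, 2.57, 3.14, 3.14, 3.14].

INTERFACE

Orientations are given as [roll, pitch, yaw] about the fixed x, y, z axes, in that order (R = Rz(yaw) Ry(pitch) Rx(roll)).
In Python, from station import get_state, capture, hand_in, recognise, masks_of gives the robot as it stands.
- The arm moves only by the tool step_arm, never from a script. Its argument "targets" is a list of rows, each a list of 7 numbers: the shift along the tool's x, y, z in units of 60 mm (1.0 is 60 mm), then the turn, a rotation vector about the tool's x, y, z in rad, then the finger opening in mm, from 0 to 85.4. A call has 1 to 10 rows; each row is the pose to reach, as a shift and turn from the pose commanded when the call began, along the tool's axes at that moment; what a row does not reach only later rows make up. A row lasts 1/8 s, in which the tool goes at most 62.5 mm and 10.7 degrees, less where a joint would pass 70% of its speed; a pose out of reach is approached as far as the arm can. A call with a gripper value outside its range is refused whole. The fingers move at their own pace and stop on an object; the grip force is fixed at half the most. Time passes only in rows, so rows that repeat a pose let the fingers close. It gives the time, the measured TCP pose, the force, the opening and the grip force at its end, in the units of the state.
- get_state(): the state, without advancing time (a new reading comes with each control period).
- capture(name): name is "side" or "top"; returns a dict with "image" (384x512x3 uint8, red, green, blue), "mtx" (3x3 intrinsics, pixels), "R" (3x3) and "t" (3): a world point X has camera coordinates R X + t. Camera axes: x right, y down, z forward; pixel columns grow to the right and rows downward; lengths in m; the calibration is good to about 2 mm. A picture is of the moment at which its call begins. There is no depth.
- hand_in(): hands the job in; it is judged then, once.
Trained networks look in the newest picture that a camera, given by its name, has taken for a name from the list of things; names that differ only in an ending like _2 or _b are one class to them, and where a whole thing is asked for, a point or a joint stands for the part that bears it (a point fixed in the world has none). Each returns a list of dicts, best first, with "score" (0 to 1); they miss things now and then, are a little off and sometimes report something else, mostly with a low value. They report only what shows in the picture. A call takes as long as a camera call.
- recognise(camera, label): "position" ([x, y, z] in m, in the coordinates of the camera as it stood for that picture, good to about 4 mm: the middle of the surface that is visible of it).
- masks_of(camera, label): "mask" (384x512 bool, what is visible of it).
The state is a dict: "t": time; "joint_pos": joint angles; "qd": joint speeds; "tau": joint torques, N m; "tool_pos": TCP position; "eef_rot": TCP orientation; "contact_force": force on the tool from outside, world axes, zero at the start; "moment": the same for the moment, N m; "grip_width": finger opening in m; "grasp_force": force on a finger pad.
Only numpy, scipy, OpenCV 4.12 (cv2) and the standard library are available. Lean on these libraries where they do the work, as an engineer would, in place of code of your own. Each camera call takes 0.05 s, during which the arm holds its last target. There are 200 camera calls.

TASK

Set up the insulation test: stack every green specimen plate flat on the nest, turned so that its three outer holes go over the three guide studs and pushed fully down, then stand the red-headed electrode rod through the middle hole of the stack, fully home in the nest's bore. Hang the yellow striped warning sign astride the bar of the rail and, only once all this is in place, press the green start button fully down and let it go. Leave the tape roll, the screwdriver and the orange meter alone.

Things in the scene. Friction and masses are not known exactly. Their poses are not given: they have to be found in the camera images.
- nest: Fixed test nest. Origin: centre of the underside of its grey base (130 x 80 x 12 mm), z up. On it a white block, 92 (x) x 44 mm (y), top at z = 42 mm. Three steel studs, 8 mm thick, stand on the block at (x, y) = (-32, 13), (-32, -13), (32, 0) mm, rising to z = 92 mm, the top 8 mm tapering to a 3 mm tip. In the block's middle (0, 0) a blind bore, 11 mm wide, goes down to z = 16 mm.
- plate1: Green plate 96 (x) x 50 (y) x 10 mm, 70 g, flat on the bench; 3 or 4 of the 4 alike are present. Origin: centre of its underside, z up. 12 mm stud holes at (x, y) = (-32, 13), (-32, -13), (32, 0) mm; 14 mm rod hole at (0, 0). A red stripe marks the one-hole (+x) end of its top. On the nest its x axis must point as the nest's does; the other way round it does not fit.
- plate2: Green plate 96 (x) x 50 (y) x 10 mm, 70 g, flat on the bench; 3 or 4 of the 4 alike are present. Origin: centre of its underside, z up. 12 mm stud holes at (x, y) = (-32, 13), (-32, -13), (32, 0) mm; 14 mm rod hole at (0, 0). A red stripe marks the one-hole (+x) end of its top. On the nest its x axis must point as the nest's does; the other way round it does not fit.
- plate3: Green plate 96 (x) x 50 (y) x 10 mm, 70 g, flat on the bench; 3 or 4 of the 4 alike are present. Origin: centre of its underside, z up. 12 mm stud holes at (x, y) = (-32, 13), (-32, -13), (32, 0) mm; 14 mm rod hole at (0, 0). A red stripe marks the one-hole (+x) end of its top. On the nest its x axis must point as the nest's does; the other way round it does not fit.
- plate4: Green plate 96 (x) x 50 (y) x 10 mm, 70 g, flat on the bench; 3 or 4 of the 4 alike are present. Origin: centre of its underside, z up. 12 mm stud holes at (x, y) = (-32, 13), (-32, -13), (32, 0) mm; 14 mm rod hole at (0, 0). A red stripe marks the one-hole (+x) end of its top. On the nest its x axis must point as the nest's does; the other way round it does not fit.
- rod: Electrode rod, about 60 g: brass shaft 8 mm thick, 100 mm long, its last 7 mm tapering to a 3.6 mm tip, and on top a red cylindrical head 18 mm wide, 24 mm high. Origin: the tip (lower end), z towards the head, which spans z = 100 to 124 mm. Starts upright in the rod stand, tip 10 mm above the bench.
- rod_stand: Fixed grey block 50 x 50 x 40 mm with a 10 mm hole, 30 mm deep, in the middle of its top; holds the rod at the start. Origin: centre of its underside.
- sign: Yellow tent-shaped sign with black stripes, 100 g, standing on its two panels. Origin: midway between their lower edges, z up. The ridge runs along y, 80 mm long; panels 60 mm apart (x) at the bottom, 24 mm at the top. Ridge bridge: 30 mm wide (x), z = 78 to 83 mm. On it a black grip fin 10 mm thick (x), 44 mm long (y), z = 83 to 109 mm.
- sign_ridge (a point): Middle of the underside of the sign's ridge bridge, 78 mm above the sign's origin; this is what rests on the bar. Axes as the sign's.
- rail_mid (a point): Middle of the centre line of the fixed rail's horizontal steel bar, 12 mm in diameter, 120 mm above the bench. The bar runs along this point's y axis for 220 mm, with an upright post at each end.
- start (a joint): Travel of the green start button: 0 released, 0.006 m fully down; spring return, fully down takes 5 N.
- start_top (a point): Centre of the top of the green start button (32 mm in diameter, on a grey housing fixed to the bench); press straight down here.
- tape_roll: Bystander: yellow tape roll on a cardboard core, 80 mm in diameter, 20 mm high, flat on the bench. Origin: centre of its underside.
- screwdriver: Bystander: screwdriver lying on the bench.
- meter: Bystander: orange hand-held meter, 150 x 80 x 35 mm, flat on the bench. Origin: centre of its underside.

How it is judged:
By the outcome, as a careful person would: the job done as asked, in the order asked, and still so for the second after the job is handed in, with the robot touching nothing.
Of plate1, plate2, plate3, plate4 only 3 to 4 are there at a start; the rules pass over those that are not, and their reading is None.
At some moment in a run one of plate1, plate2, plate3, plate4 may be knocked a few centimetres aside while the robot is not near it.
It also fails if it takes over 192 s, if anything falls off the work surface, if the arm or the gripper's body presses on something with over 40 N, if the wrist force passes 120 N, or if a joint passes its speed limit or range.

## Working session

There is one attempt and no reset: what is moved stays moved. The work goes in short steps, Python scripts to look and compute and a tool call to move; the robot and the scene stay as the last step left them, time stands still between calls to the robot, and variables do not carry over. Pictures are saved under pics/ and viewed, at most 14 in all, crops included, and the job is handed in when it is done.

Besides the shell and the picture viewer there is one more tool, called as a command line: name --pt "numbers of a row" for each row, then --argument value for the rest. step_arm: Moves the arm, as the interface text tells. Its arguments: {"type":"object","properties":{"targets":{"type":"array"}},"required":["targets"]}

```bash
mkdir -p pics; ls
cat > h.py <<'E'
import numpy as np, cv2
from station import get_state, capture, hand_in, recognise, masks_of
def save(c,n,s=1.0):
    im=cv2.cvtColor(c["image"],cv2.COLOR_RGB2BGR)
    if s!=1: im=cv2.resize(im,None,fx=s,fy=s,interpolation=cv2.INTER_CUBIC)
    cv2.imwrite("pics/"+n,im)
def w(c,p): return np.array(c["R"]).T@(np.array(p)-np.array(c["t"]).ravel())
def px(c,X):
    q=np.array(c["mtx"])@(np.array(c["R"])@np.array(X)+np.array(c["t"]).ravel()); return q[:2]/q[2]
def onplane(c,uv,z):
    R=np.array(c["R"]);t=np.array(c["t"]).ravel()
    d=R.T@np.linalg.inv(c["mtx"])@np.array([uv[0],uv[1],1.]);o=-R.T@t
    return o+d*(z-o[2])/d[2]
E
python3 - <<'E'
from h import *
print(get_state())
for n in("side","top"):
    c=capture(n);save(c,n+"0.png",1.5)
    print(n,"campos",w(c,[0,0,0]),c["mtx"])
    for l in("nest","plate1","rod","rod_stand","sign","rail_mid","start_top","start","tape_roll","screwdriver","meter"):
        try: print(l,[(np.round(w(c,d["position"]),3).tolist(),round(d["score"],2)) for d in recognise(n,l)])
        except Exception as e: print(l,e)
E
```

```text
pics
{'t': 0.0, 'joint_pos': array([-1.39657279e+00,  3.00462470e-01,  1.52159052e+00,  4.65487577e-05,
        1.32071141e+00, -6.65979247e-02]), 'qd': array([-0.00048283, -0.00105988, -0.00170548,  0.00168362, -0.00011339,
       -0.00135918]), 'tau': array([ 9.16116696e-04, -5.43501949e+01, -3.61787188e+01, -4.15106626e-05,
        3.93965034e-03,  2.41331819e-06]), 'tool_pos': array([ 0.13113759, -0.53385253,  0.19842208]), 'eef_rot': array([-3.14042650e+00, -1.22965510e-04,  2.40809845e-01]), 'contact_force': array([ 0.08300103, -0.15753544,  0.1741186 ]), 'moment': array([ 0.0102444 , -0.00188756, -0.00839245]), 'grasp_force': 0.0, 'grip_width': 0.08515257311771086}
side campos [0.33811829 0.52258363 0.80762984] [[380.2440037    0.         256.7340546 ]
 [  0.         380.2440037  188.97400445]
 [  0.           0.           1.        ]]
nest [([0.486, 0.067, 0.023], 0.83)]
plate1 [([0.61, -0.16, 0.009], 0.86), ([0.591, -0.337, 0.008], 0.66), ([0.458, -0.21, 0.013], 0.66)]
rod [([0.461, 0.206, 0.125], 0.65)]
rod_stand [([0.46, 0.207, 0.037], 0.64), ([0.609, -0.161, 0.008], 0.27)
[... 348 characters left out ...]
 1.45424086] [[474.61738372   0.         255.38419835]
 [  0.         474.61738372 186.11697268]
 [  0.           0.           1.        ]]
nest [([0.495, 0.052, 0.012], 0.75)]
plate1 [([0.609, -0.164, 0.013], 0.84), ([0.592, -0.34, 0.011], 0.65)]
rod [([0.457, 0.194, 0.138], 0.41)]
rod_stand [([0.462, 0.192, 0.042], 0.8)]
sign [([0.453, 0.38, 0.088], 0.84)]
rail_mid [([0.651, -0.002, 0.013], 0.85), ([0.46, 0.195, 0.137], 0.37)]
start_top [([0.577, 0.27, 0.026], 0.42)]
start [([0.581, 0.268, 0.024], 0.63)]
tape_roll [([0.776, -0.139, 0.018], 0.56), ([0.455, 0.384, 0.086], 0.33), ([0.611, -0.164, 0.013], 0.32)]
screwdriver [([0.754, -0.324, 0.021], 0.55)]
meter [([0.742, 0.294, 0.035], 0.77)]
```

View pics/side0.png

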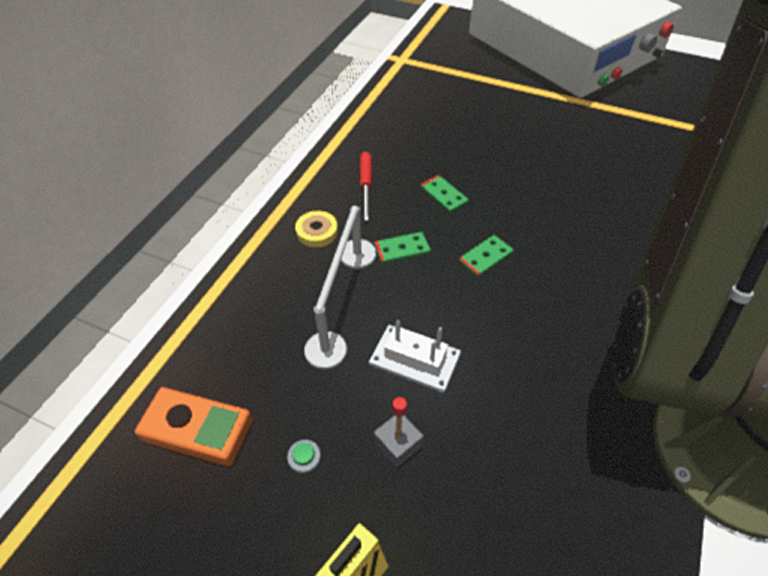

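View pics/top0.png

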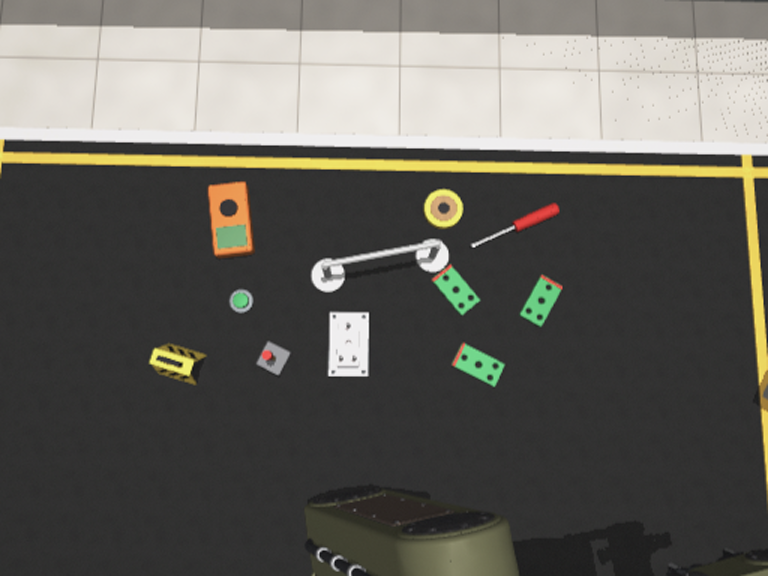

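```bash
cat >> h.py <<'E'
from scipy.optimize import minimize
def box(lx,ly,z0,z1,lx1=None,ly1=None):
    lx1=lx if lx1 is None else lx1; ly1=ly if ly1 is None else ly1
    return np.array([[sx*a/2,sy*b/2,z] for a,b,z in((lx,ly,z0),(lx1,ly1,z1)) for sx in(-1,1) for sy in(-1,1)])
def cyl(r,z0,z1):
    a=np.linspace(0,2*np.pi,24,endpoint=False)
    return np.array([[r*np.cos(t),r*np.sin(t),z] for z in(z0,z1) for t in a])
MODEL=dict(plate=[box(.096,.05,0,.01)],nest=[box(.13,.08,0,.012),box(.092,.044,.012,.042)],
 rod_stand=[box(.05,.05,0,.04)],sign=[box(.06,.08,0,.083,.024,.08),box(.01,.044,.083,.109)],head=[cyl(.009,0,.024)],button=[cyl(.016,-.004,0)],
 housing=[cyl(.022,0,.02)])
S=4
def sil(c,model,p,shape):
    m=np.zeros((shape[0]*S,shape[1]*S),np.uint8)
    cy,sy=np.cos(p[3]),np.sin(p[3])
    for b in model:
        X=b@np.array([[cy,sy,0],[-sy,cy,0],[0,0,1]])+p[:3]
        P=np.array([px(c,x) for x in X])
        hull=cv2.convexHull(np.round((P+.5)*S*16).astype(np.int32))
        cv2.fillConvexPoly(m,hull,1,shift=4)
    return cv2.resize(m.astype(np.float32),(shape[1],shape[0]),interpolation=cv2.INTER_AREA)
def fit(views,model,p0,free=(0,1,2,3)):
    """views: [(cam dict,mask)]; maximise summed IoU"""
    p0=np.array(p0,float);free=list(free)
    crops=[]
    for c,m in views:
        ys,xs=np.nonzero(m);x0,x1=max(xs.min()-12,0),xs.max()+13;y0,y1=max(ys.min()-12,0),ys.max()+13
        cc=dict(c);K=np.array(c["mtx"]).copy();K[0,2]-=x0;K[1,2]-=y0;cc["mtx"]=K
        crops.append((cc,m[y0:y1,x0:x1].astype(np.float32)))
    def f(q):
        p=p0.copy();p[free]=q
        return -sum(np.minimum(s,m).sum()/np.maximum(s,m).sum() for cc,m in crops for s in[sil(cc,model,p,m.shape)])/len(crops)
    sc=np.array([.006,.006,.004,.2])[free]
    r=minimize(f,p0[free],method="Nelder-Mead",options=dict(initial_simplex=np.vstack([p0[free]]+[p0[free]+sc*e for e in np.eye(len(free))]),xatol=1e-4,fatol=1e-4,maxiter=250))
    p=p0.copy();p[free]=r.x
    return p,-r.fun
def masks(cams,label,near=None,z=0.01,r=.06):
    """one network mask per camera, the one nearest to near(world xy)"""
    out=[]
    for n,c in cams.items():
        best=None
        for d in masks_of(n,label):
            ys,xs=np.nonzero(d["mask"])
            if len(xs)<15: continue
            q=onplane(c,(xs.mean(),ys.mean()),z)
            e=np.hypot(*(q[:2]-np.array(near)[:2])) if near is not None else -d["score"]
            if (near is None or e<r) and (best is None or e<best[0]): best=(e,d["mask"])
        if best: out.append((c,best[1]))
    return out
def stripe(c,p):
    """red stripe at +x? returns redness of + end minus - end"""
    im=c["image"].astype(int);v=[]
    for s in(1,-1):
        u=px(c,[p[0]+s*.045*np.cos(p[3]),p[1]+s*.045*np.sin(p[3]),.01]);u=np.round(u).astype(int)
        a=im[u[1]-1:u[1]+2,u[0]-1:u[0]+2].reshape(-1,3).mean(0);v.append(a[0]-a[1])
    return v[0]-v[1]
def plate(cams,near,yaw,zz=0):
    v=masks(cams,"plate1",near)
    best=max((fit(v,MODEL["plate"],[near[0],near[1],zz,y]) for y in(yaw,yaw+.5,yaw-.5)),key=lambda a:a[1])
    p=best[0]
    if sum(stripe(c,p) for c in cams.values())<0: p[3]+=np.pi
    p[3]=(p[3]+np.pi)%(2*np.pi)-np.pi
    return p,best[1],len(v)
E
cat > m0.py <<'E'
from h import *
cams={n:capture(n) for n in("side","top")}
for near,y in(((.61,-.163),-.7),((.591,-.338),1.1),((.458,-.21),-.5)):
    print("plate",*plate(cams,near,y))
v=masks(cams,"nest");print("nest",*fit(v,MODEL["nest"],[.49,.06,0,0]),[fit([q],MODEL["nest"],[.49,.06,0,0],(0,1,3)) for q in v])
v=masks(cams,"rod_stand",(.46,.2),.03);print("stand",*fit(v,MODEL["rod_stand"],[.46,.2,0,.4]))
v=masks(cams,"sign",(.45,.38),.06)
for n,q in zip(cams,v): print(n,"signmask rows",np.nonzero(q[1])[0].min(),np.nonzero(q[1])[0].max())
print("sign",max((fit(v,MODEL["sign"],[.45,.38,0,y]) for y in(1.3,1.7,2.0,-.2)),key=lambda a:a[1]))
for n,c in cams.items():
    im=c["image"];hsv=cv2.cvtColor(im,cv2.COLOR_RGB2HSV)
    for nm,lo,hi,cen in(("red",(0,150,90),(8,255,255),[.46,.2,.13]),("red2",(172,150,90),(180,255,255),[.46,.2,.13]),("green",(55,120,60),(85,255,255),[.58,.27,.03])):
        u=px(c,cen);m=cv2.inRange(hsv,lo,hi);yy,xx=np.nonzero(m);k=np.hypot(xx-u[0],yy-u[1])<22
        print(n,nm,k.sum(),xx[k].mean() if k.any() else 0,yy[k].mean() if k.any() else 0)
E
python3 m0.py
python3 - <<'E'
from h import *
for n,(x,y,X,Y) in dict(side=(190,110,320,330),top=(90,140,330,270)).items():
    c=capture(n);c["image"]=c["image"][y:Y,x:X];save(c,n+"c.png",3.3 if n=="top" else 2.6)
E
```

```text
plate [ 0.61028058 -0.16790297  0.00308556  0.69385626] 0.9105328321456909 2
plate [ 0.592771   -0.34819949 -0.01907009 -0.52779502] 0.9192171096801758 1
plate [ 0.45576383 -0.20959881  0.01796065  1.11632293] 0.9318757653236389 1
nest [0.49463211 0.05080611 0.00600981 0.01645205] 0.9336457848548889 [(array([0.49710346, 0.0478851 , 0.        , 0.01026322]), np.float64(0.9379391670227051)), (array([0.49336842, 0.05068501, 0.        , 0.01366967]), np.float64(0.946342945098877))]
stand [0.46253543 0.19821584 0.0035784  1.11127604] 0.8113987445831299
side signmask rows 350 383
top signmask rows 230 256
sign (array([0.45086777, 0.38695184, 0.01822555, 2.85458346]), np.float64(0.8935567736625671))
side red 84 265.9761904761905 270.0595238095238
side red2 6 266.0 274.6666666666667
side green 148 201.8108108108108 302.19594594594594
top red 28 177.60714285714286 236.35714285714286
top red2 0 0 0
top green 67 159.91044776119404 199.9402985074627
```

View pics/topc.png

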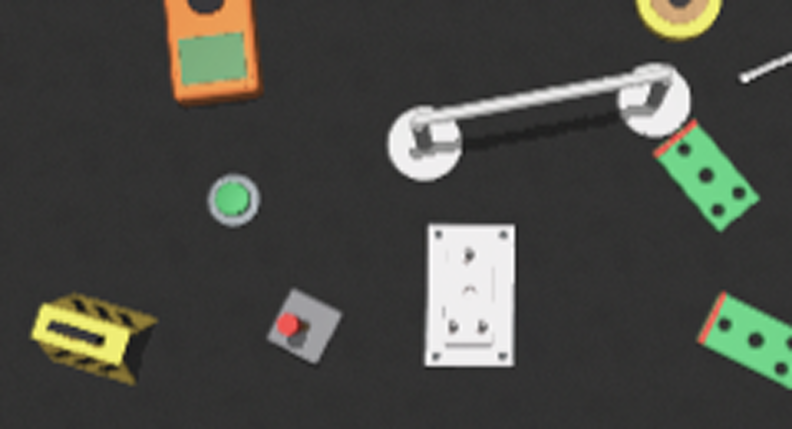

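View pics/sidec.png

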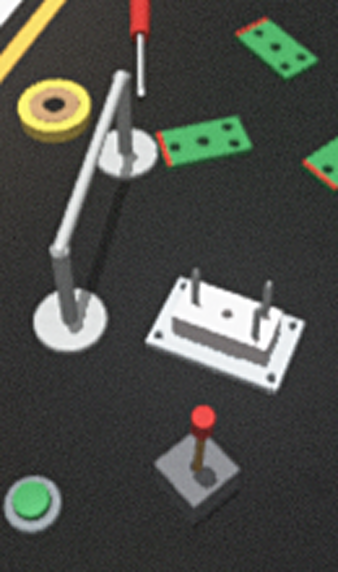

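```bash
cat >> h.py <<'E'
def blob(c,near,z,kind,r=45):
    im=c["image"];h=cv2.cvtColor(im,cv2.COLOR_RGB2HSV)
    if kind=="plate": m=cv2.inRange(h,(50,90,50),(90,255,255))|cv2.inRange(h,(0,110,80),(12,255,255))|cv2.inRange(h,(170,110,80),(180,255,255))
    if kind=="white": m=cv2.inRange(h,(0,0,110),(180,60,255))
    if kind=="grey": m=cv2.inRange(h,(0,0,62),(180,60,255))
    if kind=="red": m=cv2.inRange(h,(0,130,80),(10,255,255))|cv2.inRange(h,(170,130,80),(180,255,255))
    if kind=="green": m=cv2.inRange(h,(50,90,50),(90,255,255))
    if kind=="yellow": m=cv2.inRange(h,(18,90,50),(38,255,255))
    u=px(c,[near[0],near[1],z]);g=np.zeros_like(m);cv2.circle(g,tuple(int(round(a)) for a in u),r,255,-1)
    cs,_=cv2.findContours(m&g,cv2.RETR_EXTERNAL,cv2.CHAIN_APPROX_NONE)
    k=max(cs,key=cv2.contourArea)
    o=np.zeros_like(m);cv2.fillPoly(o,[cv2.convexHull(k)],1)
    return o>0
def multi(cams,kind,model,p0,yaws,z=.01,free=(0,1,3),r=45):
    vs={n:(c,blob(c,p0,z,kind,r)) for n,c in cams.items()}
    res={}
    for key,vv in list({n:[v] for n,v in vs.items()}.items())+[("both",list(vs.values()))]:
        res[key]=max((fit(vv,MODEL[model],[p0[0],p0[1],p0[2],y],free if key!="both" else tuple(sorted(set(free)|{2}))) for y in yaws),key=lambda a:a[1])
    return res
def show(name,res):
    for k,(p,s) in res.items(): print(name,k,np.round(p,4),round(float(s),3))
E
cat > m1.py <<'E'
from h import *
cams={n:capture(n) for n in("side","top")}
for i,(near,y) in enumerate((((.61,-.163),.69),((.591,-.338),-.5),((.458,-.21),1.1))):
    r=multi(cams,"plate","plate",(*near,0),(y,y+.3,y-.3),r=26);show("plate%d"%i,r)
    print("stripe",[stripe(c,r["both"][0]) for c in cams.values()])
show("nest",multi(cams,"white","nest",(.494,.05,0),(0,),.02,r=45))
show("stand",multi(cams,"grey","rod_stand",(.462,.2,0),(1.1,.8),.03,r=24))
show("head",multi(cams,"red","head",(.46,.2,.11),(0,),.122,(0,1),r=22))
show("button",multi(cams,"green","button",(.58,.27,.028),(0,),.03,(0,1),r=20))
def ln(c,a,b):print([np.round(onplane(c,u,.12),4) for u in(a,b)])
E
python3 m1.py
```

```text
plate0 side [ 0.6124 -0.1707  0.      0.7031] 0.924
plate0 top [ 0.611  -0.167   0.      0.7012] 0.936
plate0 both [ 0.6104 -0.1659  0.0065  0.6951] 0.933
stripe [np.float64(164.66666666666669), np.float64(178.55555555555554)]
plate1 side [ 0.5914 -0.3467  0.     -0.4888] 0.919
plate1 top [ 0.592  -0.3436  0.     -0.5175] 0.94
plate1 both [ 0.5911 -0.3424  0.0046 -0.5071] 0.934
stripe [np.float64(137.0), np.float64(173.77777777777777)]
plate2 side [ 0.4597 -0.2146  0.      1.1137] 0.915
plate2 top [ 0.4585 -0.2131  0.      1.0975] 0.941
plate2 both [ 0.4583 -0.2128  0.0029  1.0966] 0.929
stripe [np.float64(158.0), np.float64(152.2222222222222)]
nest side [0.4969 0.0471 0.     0.0008] 0.97
nest top [0.4954 0.051  0.     0.0178] 0.986
nest both [0.4955 0.0509 0.0067 0.0164] 0.979
stand side [0.4658 0.1908 0.     1.1781] 0.821
stand top [0.4646 0.2008 0.     1.1373] 0.915
stand both [0.4637 0.1989 0.0127 1.1406] 0.858
head side [0.4605 0.1975 0.11   0.    ] 0.871
head top [0.4582 0.1995 0.11   0.    ] 0.826
head both [0.4588 0.1995 0.114  0.    ] 0.83
button side [0.5783 0.2731 0.028  0.    ] 0.904
button top [0.5791 0.2707 0.028  0.    ] 0.867
button both [0.5798 0.2716 0.0231 0.    ] 0.892
```

```bash
cat >> h.py <<'E'
from scipy.spatial.transform import Rotation as Ro
def go(x,y,z,yaw):
    s=get_state();Rt=Ro.from_euler("xyz",s["eef_rot"])
    d=Rt.inv().apply(np.array([x,y,z])-s["tool_pos"])/.06
    rv=(Rt.inv()*Ro.from_euler("xyz",[np.pi,0,yaw])).as_rotvec()
    print("at",np.round(s["tool_pos"],4),np.round(s["eef_rot"],3),"row",np.round(d,3),np.round(rv,3))
def loc(off,p):
    c,s=np.cos(p[3]),np.sin(p[3]);return np.array([p[0]+c*off[0]-s*off[1],p[1]+s*off[0]+c*off[1]])
E
python3 -c "
from h import *
go(.592,-.344,.1,-.512)"
```

```text
at [ 0.1312 -0.5341  0.199 ] [ 3.142 -0.     0.241] row [ 8.215 -1.246  1.65 ] [ 0.    -0.     0.753]
```

step_arm --pt "8.2 -1.25 1.0 0 0 0.753 64" --pt "8.2 -1.25 1.0 0 0 0.753 64" --pt "8.2 -1.25 1.0 0 0 0.753 64" --pt "8.2 -1.25 1.0 0 0 0.753 64" --pt "8.2 -1.25 1.0 0 0 0.753 64" --pt "8.2 -1.25 1.0 0 0 0.753 64" --pt "8.2 -1.25 1.0 0 0 0.753 64" --pt "8.2 -1.25 1.0 0 0 0.753 64" --pt "8.2 -1.25 1.4 0 0 0.753 64" --pt "8.2 -1.25 1.65 0 0 0.753 64"

```text
t: 3.35
tool_pos: [0.5917, -0.3426, 0.0978]
eef_rot: [-3.141, 0.002, -0.51]
contact_force: [0.2, -0.0, 0.6]
grip_width: 0.0639
grasp_force: 0.0
```

```bash
cat > pl.py <<'E'
from h import *
import sys
near=(float(sys.argv[1]),float(sys.argv[2]));y=float(sys.argv[3])
cams={n:capture(n) for n in("side","top")}
try:
    r=multi(cams,"plate","plate",(*near,0),(y,y+.3,y-.3),r=26);show("plate",r)
except Exception as e: print(e)
save(cams["top"],"t_%.2f.png"%get_state()["t"],1.5);save(cams["side"],"s_%.2f.png"%get_state()["t"],1.5)
s=get_state();print(s["t"],s["tool_pos"],s["eef_rot"],s["contact_force"],s["grip_width"])
E
python3 pl.py .592 -.344 -.512;ls pics
```

```text
plate side [ 0.5925 -0.3461  0.     -0.5245] 0.921
plate top [ 0.5976 -0.3377  0.     -1.1818] 0.205
plate both [ 0.5911 -0.3407  0.0059 -0.5325] 0.559
3.45 [ 0.58988013 -0.3438318   0.09792807] [-3.14153943  0.00339733 -0.51238025] [-0.34341713 -0.25853905  0.33048858] 0.06416002313805028
s_3.45.png
side0.png
sidec.png
t_3.45.png
top0.png
topc.png
```

step_arm --pt "0 0 0.9 0 0 0 62" --pt "0 0 1.4 0 0 0 60" --pt "0 0 1.58 0 0 0 60" --pt "0 0 1.6 0 0 0 60" --pt "0 0 1.62 0 0 0 60" --pt "0 0 1.62 0 0 0 60"

```text
t: 4.2
tool_pos: [0.5915, -0.3443, 0.004]
eef_rot: [3.141, -0.002, -0.512]
contact_force: [0.7, 0.0, 0.6]
grip_width: 0.0598
grasp_force: 0.0
```

step_arm --pt "0 0 0.02 0 0 0 60" --pt "0 0 0.04 0 0 0 60" --pt "0 0 0.06 0 0 0 60" --pt "0 0 0.06 0 0 0 60"

```text
t: 4.7
tool_pos: [0.591, -0.3439, -0.001]
eef_rot: [-3.142, 0.0, -0.512]
contact_force: [0.5, 0.1, 0.2]
grip_width: 0.0602
grasp_force: 0.0
```

step_arm --pt "0 0 0.02 0 0 0 60" --pt "0 0 0.035 0 0 0 60" --pt "0 0 0.035 0 0 0 60"

```text
t: 5.08
tool_pos: [0.591, -0.3439, -0.003]
eef_rot: [-3.142, 0.0, -0.512]
contact_force: [-0.2, -0.4, 0.4]
grip_width: 0.0598
grasp_force: 0.0
```

step_arm --pt "0 0 0 0 0 0 45" --pt "0 0 0 0 0 0 45" --pt "0 0 0 0 0 0 45" --pt "0 0 0 0 0 0 45"

```text
t: 5.58
tool_pos: [0.5911, -0.344, -0.0029]
eef_rot: [3.142, -0.0, -0.512]
contact_force: [0.3, -0.6, -0.7]
grip_width: 0.0449
grasp_force: 0.0
```

step_arm --pt "0 0 -0.2 0 0 0 45" --pt "0 0 -0.8 0 0 0 45" --pt "0 0 -1.6 0 0 0 45" --pt "0 0 -2.4 0 0 0 45" --pt "0 0 -2.4 0 0 0 45"

```text
t: 6.2
tool_pos: [0.5926, -0.3449, 0.1469]
eef_rot: [3.141, -0.008, -0.512]
contact_force: [0.2, 0.0, 0.2]
grip_width: 0.0444
grasp_force: 0.0
```

Run:
```python
from h import *
s=get_state();p=s["tool_pos"];print(s["t"],p,s["eef_rot"],s["grip_width"],s["grasp_force"],s["contact_force"])
cams={n:capture(n) for n in("side","top")}
a=cams["side"]["image"];b=cams["top"]["image"]
c=px(cams["side"],[p[0],p[1],p[2]]);d=px(cams["top"],p);print(c,d)
def crop(i,c,n=75):
    x,y=int(c[0]),int(c[1]);x=min(max(x,n),512-n);y=min(max(y,n),384-n);return cv2.resize(i[y-n:y+n,x-n:x+n],(400,400),interpolation=cv2.INTER_CUBIC)
cv2.imwrite("pics/lift1.png",cv2.cvtColor(np.hstack([crop(a,c),crop(b,d)]),cv2.COLOR_RGB2BGR))
go(.497,.05,.15,.014)
```

```text
6.2 [ 0.59258758 -0.34490207  0.14687303] [ 3.14104651 -0.00837136 -0.51213977] 0.0443917175573178 0.0 [0.24941154 0.03904866 0.16557098]
[298.98367905  90.79403941] [372.5845753  192.25983104]
at [ 0.5911 -0.3439  0.1418] [ 3.142e+00 -1.000e-03 -5.120e-01] row [-4.585 -4.954 -0.141] [ 0.    -0.001 -0.526]
```

View pics/lift1.png

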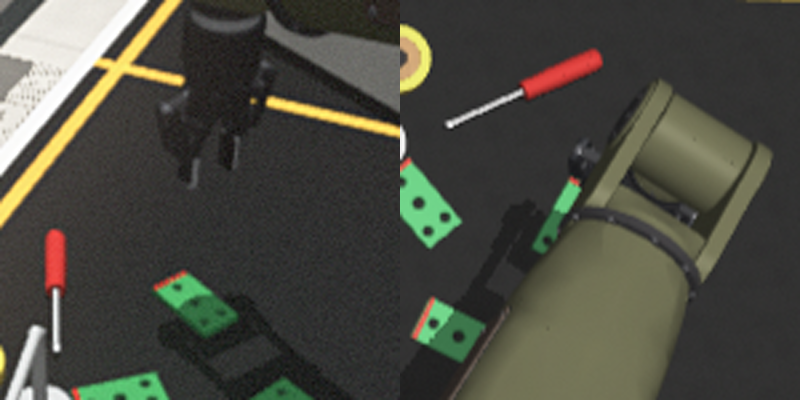

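step_arm --pt "0 0 0.9 0 0 0 62" --pt "0 0 1.9 0 0 0 62" --pt "0 0 2.3 0 0 0 60" --pt "0 0 2.4 0 0 0 60" --pt "0 0 2.43 0 0 0 60" --pt "0 0 2.46 0 0 0 60" --pt "0 0 2.46 0 0 0 60"

```text
t: 7.18
tool_pos: [0.5914, -0.3442, -0.0056]
eef_rot: [3.141, -0.001, -0.512]
contact_force: [0.2, 0.4, 1.0]
grip_width: 0.0603
grasp_force: 0.0
```

step_arm --pt "0 0 0.02 0 0 0 60" --pt "0 0 0.04 0 0 0 60" --pt "0 0 0.04 0 0 0 60"

```text
t: 7.55
tool_pos: [0.591, -0.3439, -0.009]
eef_rot: [-3.142, 0.0, -0.512]
contact_force: [0.1, 0.6, -0.6]
grip_width: 0.0596
grasp_force: 0.0
```

step_arm --pt "0 0 0.02 0 0 0 60" --pt "0 0 0.04 0 0 0 60" --pt "0 0 0.04 0 0 0 60"

```text
t: 7.92
tool_pos: [0.591, -0.3439, -0.0115]
eef_rot: [-3.142, 0.0, -0.512]
contact_force: [-0.4, 0.2, 0.7]
grip_width: 0.0601
grasp_force: 0.0
```

step_arm --pt "0 0 0.02 0 0 0 60" --pt "0 0 0.03 0 0 0 60" --pt "0 0 0.03 0 0 0 60"

```text
t: 8.3
tool_pos: [0.591, -0.344, -0.0132]
eef_rot: [3.142, 0.0, -0.512]
contact_force: [-0.5, 0.4, 0.0]
grip_width: 0.0602
grasp_force: 0.0
```

Run:
```python
from h import *
s=get_state();p=s["tool_pos"];print(s["t"],p)
cams={n:capture(n) for n in("side","top")}
a=cams["side"]["image"];c=px(cams["side"],[p[0],p[1],0])
n=40;x,y=int(c[0]),int(c[1]);y=max(y,n);print(x-n,y-n)
cv2.imwrite("pics/low1.png",cv2.cvtColor(cv2.resize(a[y-n:y+n,x-n:x+n],(560,560),interpolation=cv2.INTER_CUBIC),cv2.COLOR_RGB2BGR))
```

```text
8.3 [ 0.59104206 -0.34395145 -0.01317897]
255 90
```

View pics/low1.png

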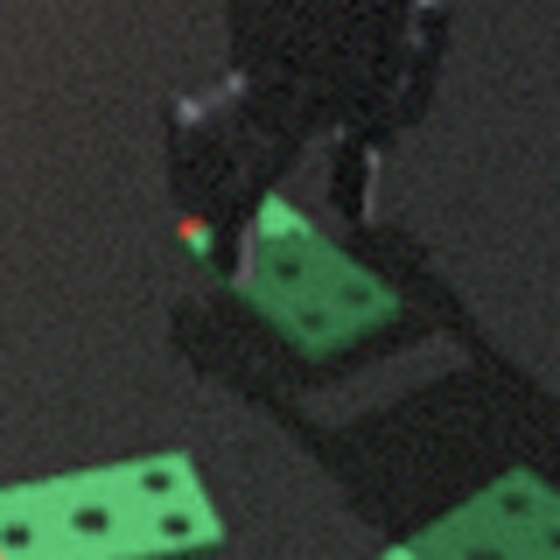

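step_arm --pt "0 0 0 0 0 0 45" --pt "0 0 0 0 0 0 45" --pt "0 0 0 0 0 0 45" --pt "0 0 0 0 0 0 45"

```text
t: 8.9
tool_pos: [0.5911, -0.344, -0.0131]
eef_rot: [-3.142, -0.0, -0.512]
contact_force: [0.1, -0.2, -0.9]
grip_width: 0.0451
grasp_force: 0.0
```

step_arm --pt "0 0 0.02 0 0 0 45" --pt "0 0 0.04 0 0 0 45" --pt "0 0 0.04 0 0 0 45"

```text
t: 9.28
tool_pos: [0.591, -0.3439, -0.0157]
eef_rot: [-3.142, 0.0, -0.512]
contact_force: [-0.8, -1.4, -0.2]
grip_width: 0.0452
grasp_force: 0.0
```

step_arm --pt "0 0 0.02 0 0 0 45" --pt "0 0 0.04 0 0 0 45" --pt "0 0 0.04 0 0 0 45"

```text
t: 9.65
tool_pos: [0.591, -0.3439, -0.0181]
eef_rot: [-3.142, 0.0, -0.512]
contact_force: [-0.6, 0.3, -0.2]
grip_width: 0.0449
grasp_force: 0.0
```

Run:
```python
from h import *
s=get_state();p=s["tool_pos"];print(s["t"],p)
cams={n:capture(n) for n in("side","top")}
out=[]
for k,c in cams.items():
    u=px(c,[p[0],p[1],0]);im=c["image"];n=36
    x,y=int(u[0]),int(u[1]);y=max(y,n);print(k,x-n,y-n,u,"px of gripped tips",[np.round((px(c,[p[0]+sg*.0225*np.sin(-.512),p[1]-sg*.0225*np.cos(.512),z])-[x-n,y-n])*400/72) for sg in(1,-1) for z in (0,.02)])
    out.append(cv2.resize(im[y-n:y+n,x-n:x+n],(400,400),interpolation=cv2.INTER_CUBIC))
cv2.imwrite("pics/low2.png",cv2.cvtColor(np.hstack(out),cv2.COLOR_RGB2BGR))
```

```text
9.65 [ 0.59101089 -0.34391027 -0.01807757]
side 259 94 [295.35067299 130.07911898] px of gripped tips [array([232., 184.]), array([235., 157.]), array([171., 217.]), array([174., 190.])]
top 323 164 [359.82323755 200.27924582] px of gripped tips [array([240., 222.]), array([249., 217.]), array([169., 181.]), array([177., 176.])]
```

View pics/low2.png

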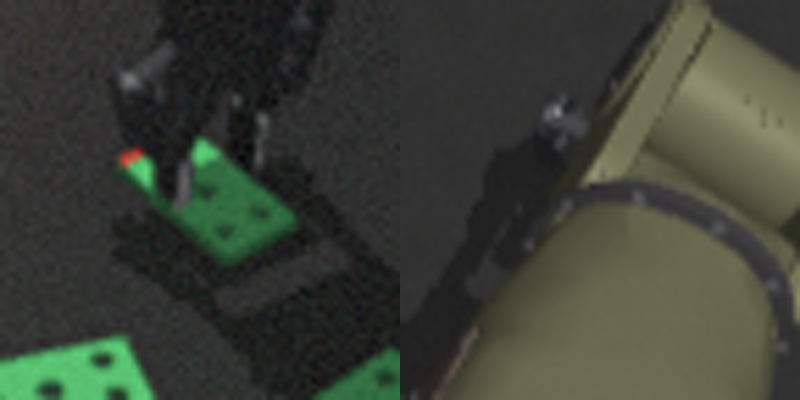

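step_arm --pt "0 0 0.02 0 0 0 45" --pt "0 0 0.04 0 0 0 45" --pt "0 0 0.04 0 0 0 45"

```text
t: 10.12
tool_pos: [0.591, -0.3439, -0.0205]
eef_rot: [-3.142, 0.0, -0.512]
contact_force: [0.1, -0.2, 0.9]
grip_width: 0.0448
grasp_force: 0.0
```

step_arm --pt "0 0 0.02 0 0 0 45" --pt "0 0 0.04 0 0 0 45" --pt "0 0 0.04 0 0 0 45"

```text
t: 10.5
tool_pos: [0.591, -0.3439, -0.0229]
eef_rot: [-3.142, 0.0, -0.512]
contact_force: [0.9, 0.2, 0.2]
grip_width: 0.045
grasp_force: 0.0
```

step_arm --pt "0 0 0.02 0 0 0 45" --pt "0 0 0.04 0 0 0 45" --pt "0 0 0.04 0 0 0 45"

```text
t: 10.88
tool_pos: [0.5912, -0.344, -0.0246]
eef_rot: [3.142, -0.0, -0.512]
contact_force: [-1.8, 0.4, 4.9]
grip_width: 0.0451
grasp_force: 2.3
```

step_arm --pt "0 0 -0.06 0 0 0 62" --pt "0 0 -0.06 0 0 0 62" --pt "0 0 -0.06 0 0 0 62" --pt "0 0 -0.04 0 0 0 62" --pt "0 0 -0.01 0 0 0 62" --pt "0 0 0.02 0 0 0 62" --pt "0 0 0.02 0 0 0 62"

```text
t: 11.75
tool_pos: [0.591, -0.3439, -0.0266]
eef_rot: [-3.142, 0.0, -0.512]
contact_force: [-0.6, 0.2, 0.5]
grip_width: 0.062
grasp_force: 0.0
```

step_arm --pt "0 0 0.02 0 0 0 60" --pt "0 0 0.05 0 0 0 60" --pt "0 0 0.05 0 0 0 60"

```text
t: 12.12
tool_pos: [0.591, -0.3439, -0.0295]
eef_rot: [-3.142, 0.0, -0.512]
contact_force: [-0.7, -0.2, 0.6]
grip_width: 0.0605
grasp_force: 0.0
```

step_arm --pt "0 0 0.03 0 0 0 60" --pt "0 0 0.06 0 0 0 60" --pt "0 0 0.06 0 0 0 60"

```text
t: 12.5
tool_pos: [0.591, -0.3439, -0.0332]
eef_rot: [-3.142, 0.0, -0.512]
contact_force: [-0.4, -1.3, -0.1]
grip_width: 0.06
grasp_force: 0.0
```

step_arm --pt "0 0 0 0 0 0 45" --pt "0 0 0 0 0 0 45" --pt "0 0 0 0 0 0 45" --pt "0 0 0 0 0 0 45"

```text
t: 13.0
tool_pos: [0.5913, -0.3441, -0.0325]
eef_rot: [3.142, -0.001, -0.512]
contact_force: [-0.7, 0.9, 5.2]
grip_width: 0.0479
grasp_force: 62.3
```

step_arm --pt "0 0 -0.2 0 0 0 45" --pt "0 0 -0.6 0 0 0 45" --pt "0 0 -1.4 0 0 0 45" --pt "0 0 -2.2 0 0 0 45" --pt "0 0 -2.4 0 0 0 45" --pt "0 0 -2.4 0 0 0 45"

```text
t: 13.75
tool_pos: [0.5911, -0.344, 0.1114]
eef_rot: [3.142, -0.001, -0.512]
contact_force: [0.3, -0.3, -1.9]
grip_width: 0.0479
grasp_force: 62.0
```

Run:
```python
from h import *
s=get_state();print(s["grip_width"],s["grasp_force"])
go(.4954,.051,.11,.016)
```

```text
0.04789030308356915 62.043253406882286
at [ 0.5911 -0.344   0.1114] [ 3.142e+00 -1.000e-03 -5.120e-01] row [-4.616 -4.957  0.02 ] [ 0.    -0.001 -0.528]
```

step_arm --pt "-0.6 -0.65 0 0 0 -0.1 45" --pt "-1.3 -1.4 0 0 0 -0.2 45" --pt "-2.0 -2.15 0 0 0 -0.3 45" --pt "-2.7 -2.9 0 0 0 -0.4 45" --pt "-3.4 -3.65 0 0 0 -0.5 45" --pt "-4.1 -4.4 0 0 0 -0.528 45" --pt "-4.616 -4.957 0 0 0 -0.528 45" --pt "-4.616 -4.957 0 0 0 -0.528 45" --pt "-4.616 -4.957 0 0 0 -0.528 45"

```text
t: 14.88
tool_pos: [0.495, 0.0507, 0.11]
eef_rot: [3.141, 0.002, 0.016]
contact_force: [-0.1, -0.5, -0.5]
grip_width: 0.0481
grasp_force: 62.1
```

```bash
cat > held.py <<'E'
from h import *
import sys
name,zb=sys.argv[1],float(sys.argv[2])
s=get_state();p=s["tool_pos"];print(s["t"],p,s["eef_rot"],s["grip_width"],s["grasp_force"])
cams={n:capture(n) for n in("side","top")};out=[]
for k,c in cams.items():
    u=px(c,[p[0],p[1],zb]);im=c["image"].copy();n=50
    try:
        m=blob(c,p,zb,"plate",30);
        q=[fit([(c,m)],MODEL["plate"],[p[0],p[1],zb,s["eef_rot"][2]],(0,1,3))]
        print(k,m.sum(),q)
    except Exception as e: print(k,e)
    x,y=int(u[0]),int(u[1]);out.append(cv2.resize(im[y-n:y+n,x-n:x+n],(400,400),interpolation=cv2.INTER_CUBIC))
cv2.imwrite("pics/"+name,cv2.cvtColor(np.hstack(out),cv2.COLOR_RGB2BGR))
E
python3 held.py h1.png .144
```

```text
14.875 [0.49503144 0.05065198 0.11004114] [3.14139571e+00 1.83138452e-03 1.60078656e-02] 0.048060919217723735 62.08685629069805
side 439 [(array([0.49527874, 0.05231491, 0.144     , 0.05397579]), np.float64(0.5798966884613037))]
top 11 [(array([ 0.51183679,  0.05680104,  0.144     , -0.31315192]), np.float64(0.04373757541179657))]
```

View pics/h1.png

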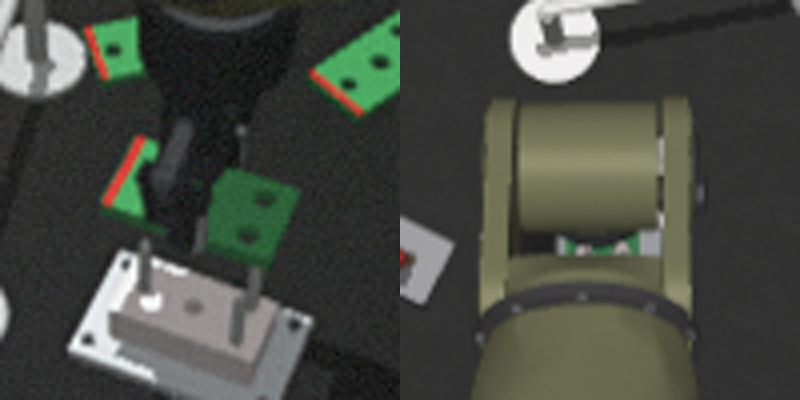

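```bash
cat > held2.py <<'E'
from h import *
import sys
def heldfit(c,p,yaw,zb,top=24,r=30):
    h=cv2.cvtColor(c["image"],cv2.COLOR_RGB2HSV)
    m=cv2.inRange(h,(50,90,30),(90,255,255))|cv2.inRange(h,(0,110,80),(12,255,255))|cv2.inRange(h,(170,110,80),(180,255,255))
    # keep only within a slightly dilated silhouette of the expected plate
    g=sil(c,MODEL["plate"],[p[0],p[1],zb,yaw],m.shape)>0
    g=cv2.dilate(g.astype(np.uint8),np.ones((7,7)))
    m=(m>0)&(g>0);ys,xs=np.nonzero(m)
    o=np.zeros(m.shape,np.uint8);cv2.fillPoly(o,[cv2.convexHull(np.c_[xs,ys].astype(np.int32))],1)
    q=(c,o>0)
    return [fit([q],MODEL["plate"],[p[0],p[1],zb,yaw],f) for f in((0,1,3),(0,1,2,3))]
if __name__=="__main__":
    s=get_state();p=s["tool_pos"];c=capture("side")
    for a in heldfit(c,p,s["eef_rot"][2],float(sys.argv[1])): print(np.round(a[0],4),a[1])
    print(s["t"],p,s["eef_rot"])
E
python3 held2.py .1425
```

```text
[0.4968 0.0492 0.1425 0.0005] 0.9409257173538208
[0.4965 0.0507 0.1441 0.0078] 0.947198748588562
14.975 [0.49536111 0.0500733  0.11041532] [3.14147345e+00 1.15996319e-03 1.45721555e-02]
```

step_arm --pt "0 0.015 0.4 0 0 0 45" --pt "0 0.015 0.75 0 0 0 45" --pt "0 0.015 0.85 0 0 0 45" --pt "0 0.015 0.9 0 0 0 45" --pt "0 0.015 0.95 0 0 0 45" --pt "0 0.015 1.0 0 0 0 45" --pt "0 0.015 1.0 0 0 0 45"

```text
t: 15.9
tool_pos: [0.4954, 0.0501, 0.0511]
eef_rot: [-3.142, 0.0, 0.016]
contact_force: [-0.3, 0.7, -1.2]
grip_width: 0.048
grasp_force: 62.1
```

step_arm --pt "0 0 0.05 0 0 0 45" --pt "0 0 0.1 0 0 0 45" --pt "0 0 0.15 0 0 0 45" --pt "0 0 0.2 0 0 0 45" --pt "0 0 0.2 0 0 0 45"

```text
t: 16.52
tool_pos: [0.4953, 0.0501, 0.0388]
eef_rot: [-3.142, 0.0, 0.016]
contact_force: [-0.1, 0.6, 0.1]
grip_width: 0.0481
grasp_force: 62.1
```

step_arm --pt "0 0 0.05 0 0 0 45" --pt "0 0 0.1 0 0 0 45" --pt "0 0 0.15 0 0 0 45" --pt "0 0 0.2 0 0 0 45" --pt "0 0 0.2 0 0 0 45"

```text
t: 17.15
tool_pos: [0.4953, 0.0501, 0.0268]
eef_rot: [-3.142, 0.0, 0.016]
contact_force: [0.5, -0.5, -1.0]
grip_width: 0.0478
grasp_force: 62.1
```

step_arm --pt "0 0 0.06 0 0 0 45" --pt "0 0 0.12 0 0 0 45" --pt "0 0 0.18 0 0 0 45" --pt "0 0 0.18 0 0 0 45"

```text
t: 17.65
tool_pos: [0.4953, 0.0501, 0.016]
eef_rot: [3.142, 0.001, 0.016]
contact_force: [-0.1, -0.7, 0.2]
grip_width: 0.0479
grasp_force: 62.1
```

step_arm --pt "0 0 0.05 0 0 0 45" --pt "0 0 0.09 0 0 0 45" --pt "0 0 0.11 0 0 0 45" --pt "0 0 0.11 0 0 0 45"

```text
t: 18.15
tool_pos: [0.4955, 0.0501, 0.0096]
eef_rot: [-3.142, 0.0, 0.016]
contact_force: [1.0, -0.0, -0.7]
grip_width: 0.0479
grasp_force: 62.1
```

step_arm --pt "0 0 0.015 0 0 0 45" --pt "0 0 0.025 0 0 0 45" --pt "0 0 0.025 0 0 0 45"

```text
t: 18.52
tool_pos: [0.4956, 0.0501, 0.0094]
eef_rot: [3.142, -0.0, 0.016]
contact_force: [-9.3, -0.6, 19.1]
grip_width: 0.0479
grasp_force: 64.2
```

step_arm --pt "0 0 0 0 0 0 60" --pt "0 0 0 0 0 0 60" --pt "0 0 0 0 0 0 62" --pt "0 0 -0.4 0 0 0 62" --pt "0 0 -1.0 0 0 0 62" --pt "0 0 -1.8 0 0 0 62" --pt "0 0 -1.8 0 0 0 62"

```text
t: 19.4
tool_pos: [0.4971, 0.0502, 0.1194]
eef_rot: [-3.142, -0.006, 0.016]
contact_force: [0.1, 0.0, -0.6]
grip_width: 0.0619
grasp_force: 0.0
```

Run:
```python
from h import *
go(.4585,-.2135,.11,1.098)
cams={n:capture(n) for n in("side","top")}
for near,y in(((.458,-.21),1.1),((.61,-.167),.7)):
    r=multi(cams,"plate","plate",(*near,0),(y,),r=26);show("pl",r)
c=cams["side"]
for a in __import__("held2").heldfit(c,[.4955,.0501],.016,.042): print("on nest",np.round(a[0],4),a[1])
```

```text
at [0.4971 0.0502 0.1194] [-3.142 -0.006  0.016] row [-0.714  4.384  0.151] [ 0.003 -0.005 -1.082]
pl side [ 0.4597 -0.2154  0.      1.1063] 0.923
pl top [ 0.4582 -0.2131  0.      1.1294] 0.937
pl both [ 0.4583 -0.2128  0.0029  1.097 ] 0.93
pl side [ 0.6114 -0.1673  0.      0.5977] 0.489
pl top [ 0.6117 -0.167   0.      0.6985] 0.936
pl both [ 0.6111 -0.1665  0.0036  0.685 ] 0.711
on nest [0.4972 0.0487 0.042  0.0085] 0.9586921334266663
on nest [ 4.965e-01  5.000e-02  4.410e-02 -1.000e-04] 0.9587365984916687
```

step_arm --pt "-0.12 0.75 0 0 0 -0.18 62" --pt "-0.24 1.5 0 0 0 -0.36 62" --pt "-0.36 2.3 0 0 0 -0.54 62" --pt "-0.48 3.1 0 0 0 -0.72 62" --pt "-0.6 3.9 0 0 0 -0.9 62" --pt "-0.692 4.395 0 0 0 -1.086 62" --pt "-0.692 4.395 0.8 0 0 -1.086 60" --pt "-0.692 4.395 1.5 0 0 -1.086 60" --pt "-0.692 4.395 1.9 0 0 -1.086 60" --pt "-0.692 4.395 1.9 0 0 -1.086 60"

```text
t: 20.75
tool_pos: [0.4565, -0.2133, -0.0003]
eef_rot: [-3.136, -0.0, 1.102]
contact_force: [0.1, 0.2, -0.3]
grip_width: 0.0601
grasp_force: 0.0
```

```bash
python3 - <<'E'
from h import *
go(.4583,-.2141,-.031,1.10)
E
python3 pl.py .4583 -.2135 1.1
```

```text
at [ 4.565e-01 -2.133e-01 -3.000e-04] [-3.136 -0.     1.102] row [0.002 0.036 0.511] [-0.005 -0.     0.002]
plate side [ 0.4607 -0.2134  0.      1.1107] 0.893
plate top [ 0.4669 -0.2131  0.      1.3382] 0.223
plate both [ 0.4599 -0.2121  0.0021  1.1256] 0.555
20.85 [ 0.45806292 -0.21416546  0.00229394] [-3.14109208e+00 -1.76595217e-05  1.10184882e+00] [0.81634605 0.08451455 0.31801278] 0.06002337841262555
```

step_arm --pt "0 0 0.25 0 0 0 60" --pt "0 0 0.4 0 0 0 60" --pt "0 0 0.5 0 0 0 60" --pt "0 0 0.55 0 0 0 60" --pt "0 0 0.55 0 0 0 60" --pt "0 0 0.55 0 0 0 45" --pt "0 0 0.55 0 0 0 45" --pt "0 0 0.55 0 0 0 45" --pt "0 0 0.55 0 0 0 45"

```text
t: 21.98
tool_pos: [0.4583, -0.2143, -0.0301]
eef_rot: [3.141, 0.0, 1.102]
contact_force: [-2.0, 1.3, 7.7]
grip_width: 0.0477
grasp_force: 60.8
```

step_arm --pt "0 0 -0.2 0 0 0 45" --pt "0 0 -0.6 0 0 0 45" --pt "0 0 -1.4 0 0 0 45" --pt "0 0 -2.2 0 0 0 45" --pt "0 0 -2.4 0 0 0 45" --pt "0 0 -2.4 0 0 0 45" --pt "0 0 -2.4 0 0 0 45"

```text
t: 22.85
tool_pos: [0.4575, -0.2138, 0.1118]
eef_rot: [-3.139, -0.0, 1.102]
contact_force: [-0.3, -0.4, -0.9]
grip_width: 0.0475
grasp_force: 62.1
```

Run:
```python
from h import *
s=get_state();print(s["grip_width"],s["grasp_force"])
go(.4955,.0501,.113,.016)
```

```text
0.04750962308501101 62.12405115365982
at [ 0.4575 -0.2138  0.1118] [-3.139 -0.     1.102] row [ 4.21  -1.423 -0.016] [-2.000e-03  1.000e-03  1.086e+00]
```

step_arm --pt "0.7 -0.24 0 0 0 0.18 45" --pt "1.4 -0.48 0 0 0 0.36 45" --pt "2.1 -0.72 0 0 0 0.54 45" --pt "2.9 -1.0 0 0 0 0.72 45" --pt "3.6 -1.22 0 0 0 0.9 45" --pt "4.21 -1.437 0 0 0 1.086 45" --pt "4.21 -1.437 0 0 0 1.086 45" --pt "4.21 -1.437 0 0 0 1.086 45" --pt "4.21 -1.437 0 0 0 1.086 45"

```text
t: 23.98
tool_pos: [0.4951, 0.0493, 0.1128]
eef_rot: [3.142, 0.001, 0.016]
contact_force: [0.1, 0.1, -1.3]
grip_width: 0.0475
grasp_force: 62.1
```

```bash
python3 held2.py .1434
```

```text
[0.4959 0.0522 0.1434 0.0047] 0.8374262452125549
[ 0.4957  0.0525  0.1434 -0.0063] 0.8369961380958557
23.975 [0.49514051 0.04925501 0.11275394] [3.14150708e+00 7.95796753e-04 1.61625278e-02]
```

step_arm --pt "0 0 0.4 0 0 0 45" --pt "0 0 0.75 0 0 0 45" --pt "0 0 0.85 0 0 0 45" --pt "0 0 0.9 0 0 0 45" --pt "0 0 0.95 0 0 0 45" --pt "0 0 1.0 0 0 0 45" --pt "0 0 1.0 0 0 0 45"

```text
t: 24.9
tool_pos: [0.4953, 0.0501, 0.0532]
eef_rot: [-3.142, -0.0, 0.016]
contact_force: [0.1, 0.0, -0.8]
grip_width: 0.0474
grasp_force: 62.1
```

step_arm --pt "0 0 0.05 0 0 0 45" --pt "0 0 0.1 0 0 0 45" --pt "0 0 0.15 0 0 0 45" --pt "0 0 0.2 0 0 0 45" --pt "0 0 0.2 0 0 0 45"

```text
t: 25.52
tool_pos: [0.4952, 0.0501, 0.0409]
eef_rot: [3.142, 0.0, 0.016]
contact_force: [-0.2, 0.9, -0.2]
grip_width: 0.0474
grasp_force: 62.1
```

step_arm --pt "0 0 0.05 0 0 0 45" --pt "0 0 0.1 0 0 0 45" --pt "0 0 0.15 0 0 0 45" --pt "0 0 0.2 0 0 0 45" --pt "0 0 0.2 0 0 0 45"

```text
t: 26.15
tool_pos: [0.4953, 0.0501, 0.029]
eef_rot: [3.142, 0.0, 0.016]
contact_force: [-0.4, 1.3, -1.1]
grip_width: 0.0473
grasp_force: 62.1
```

step_arm --pt "0 0 0.05 0 0 0 45" --pt "0 0 0.1 0 0 0 45" --pt "0 0 0.125 0 0 0 45" --pt "0 0 0.125 0 0 0 45"

```text
t: 26.65
tool_pos: [0.4953, 0.0501, 0.0219]
eef_rot: [3.142, 0.0, 0.016]
contact_force: [-3.7, 0.2, 6.5]
grip_width: 0.0476
grasp_force: 62.8
```

Seated. Release, lift, look at the remaining plate.

step_arm --pt "0 0 0 0 0 0 60" --pt "0 0 0 0 0 0 60" --pt "0 0 0 0 0 0 62" --pt "0 0 -0.4 0 0 0 62" --pt "0 0 -1.0 0 0 0 62" --pt "0 0 -1.6 0 0 0 62" --pt "0 0 -1.6 0 0 0 62" --pt "0 0 -1.6 0 0 0 62"

```text
t: 27.65
tool_pos: [0.495, 0.0501, 0.117]
eef_rot: [-3.142, 0.001, 0.016]
contact_force: [-0.4, -0.2, -0.7]
grip_width: 0.0621
grasp_force: 0.0
```

```bash
cat > z.py <<'E'
from h import *
from held2 import heldfit
cams={n:capture(n) for n in("side","top")}
for near,y in(((.61,-.167),.7),):
    r=multi(cams,"plate","plate",(*near,0),(y,),r=26);show("pl",r)
for n in cams: print(n,[(np.round(w(cams[n],d["position"]),3),round(d["score"],2)) for d in recognise(n,"plate1")])
for h in(.042,.052,.062): print("on nest",h,[(np.round(a[0],4),round(float(a[1]),3)) for a in heldfit(cams["side"],[.4955,.0501],.016,h)])
go(.6105,-.168,-.01,.70)
E
python3 z.py
```

```text
pl side [ 0.6161 -0.1705  0.      0.6576] 0.507
pl top [ 0.6161 -0.1699  0.      0.7532] 0.943
pl both [ 0.6157 -0.1699  0.0022  0.7285] 0.722
side [(array([0.495, 0.059, 0.064]), 0.65), (array([0.493, 0.077, 0.047]), 0.6), (array([ 0.635, -0.145,  0.008]), 0.49)]
top [(array([ 0.615, -0.167,  0.011]), 0.92), (array([0.469, 0.043, 0.06 ]), 0.6), (array([0.579, 0.268, 0.024]), 0.55)]
on nest 0.042 [(array([0.4972, 0.0457, 0.042 , 0.0262]), 0.872), (array([0.497 , 0.0471, 0.0446, 0.0349]), 0.876)]
on nest 0.052 [(array([0.4954, 0.0515, 0.052 , 0.0247]), 0.884), (array([0.495 , 0.0512, 0.054 , 0.0254]), 0.886)]
on nest 0.062 [(array([0.4931, 0.0585, 0.062 , 0.0267]), 0.891), (array([0.4938, 0.0558, 0.0599, 0.0244]), 0.891)]
at [0.495  0.0501 0.1168] [3.142e+00 2.000e-03 1.600e-02] row [1.871 3.665 2.11 ] [-0.001  0.002 -0.684]
```

step_arm --pt "0.1 0.8 0 0 0 -0.18 62" --pt "0.3 1.6 0 0 0 -0.36 62" --pt "0.5 2.3 0 0 0 -0.54 62" --pt "0.535 2.51 0 0 0 -0.734 62" --pt "0.535 2.51 0 0 0 -0.734 62" --pt "0.535 2.51 0 0 0 -0.734 62"

```text
t: 28.6
tool_pos: [0.5296, -0.0993, 0.1174]
eef_rot: [-3.141, 0.0, 0.746]
contact_force: [-0.3, 0.1, 0.4]
grip_width: 0.0621
grasp_force: 0.0
```

```bash
cat > z.py <<'E'
from h import *
cams={n:capture(n) for n in("side","top")}
for n,c in cams.items():
    m=blob(c,(.615,-.168),.01,"plate",26);p=max((fit([(c,m)],MODEL["plate"],[.615,-.168,0,y],(0,1,3)) for y in(.75,.6)),key=lambda a:a[1]);print(n,m.sum(),np.round(p[0],4),p[1])
print(get_state()["t"]);go(.615,-.169,-.01,.75)
out=[]
for n,(x,y) in dict(side=(250,165),top=(300,190)).items():
    k=60;out.append(cv2.resize(cams[n]["image"][y-k:y+k,x-k:x+k],(400,400),interpolation=cv2.INTER_CUBIC))
cv2.imwrite("pics/p0.png",cv2.cvtColor(np.hstack(out),cv2.COLOR_RGB2BGR))
E
python3 z.py
```

```text
side 568 [ 0.6172 -0.1735  0.      0.763 ] 0.918383002281189
top 166 [ 0.6194 -0.1703  0.      0.5896] 0.34532374143600464
28.7
at [ 0.5297 -0.0992  0.1176] [-3.141  0.     0.748] row [0.251 1.82  2.127] [-0.     0.    -0.002]
```

View pics/p0.png

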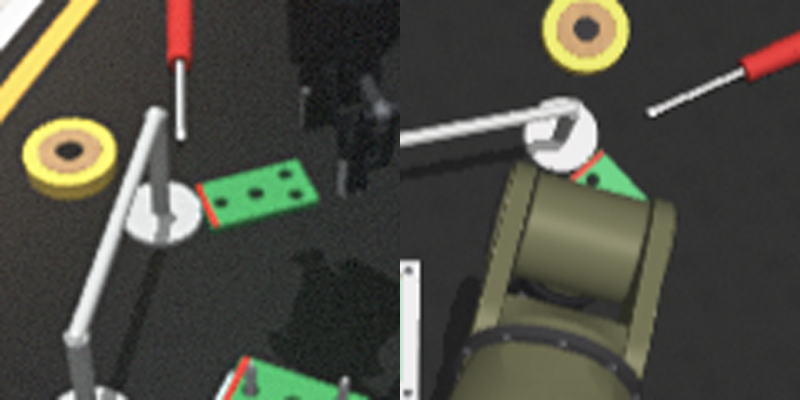

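step_arm --pt "0.1 0.8 0 0 0 -0.009 62" --pt "0.2 1.6 0 0 0 -0.009 62" --pt "0.23 1.861 0.2 0 0 -0.009 62" --pt "0.23 1.861 0.8 0 0 -0.009 60" --pt "0.23 1.861 1.4 0 0 -0.009 60" --pt "0.23 1.861 1.75 0 0 -0.009 60" --pt "0.23 1.861 1.75 0 0 -0.009 60" --pt "0.23 1.861 1.75 0 0 -0.009 60"

```text
t: 29.7
tool_pos: [0.6169, -0.1724, 0.0143]
eef_rot: [3.14, -0.001, 0.759]
contact_force: [0.3, 0.3, 0.9]
grip_width: 0.0602
grasp_force: 0.0
```

```bash
python3 -c "
from h import *
c=capture('side')
m=blob(c,(.616,-.172),.01,'plate',26);print(m.sum(),fit([(c,m)],MODEL['plate'],[.616,-.172,0,.76],(0,1,3)))
go(.6158,-.1717,-.031,.757)"
```

```text
546 (array([ 0.61673605, -0.17212098,  0.        ,  0.73737081]), np.float64(0.9345352053642273))
at [ 0.6169 -0.1725  0.0144] [ 3.139e+00 -1.000e-03  7.590e-01] row [-0.005 -0.023  0.756] [ 0.002 -0.001  0.002]
```

step_arm --pt "0 0 0.3 0 0 0 60" --pt "0 0 0.5 0 0 0 60" --pt "0 0 0.65 0 0 0 60" --pt "0 0 0.72 0 0 0 60" --pt "0 0 0.72 0 0 0 60" --pt "0 0 0.72 0 0 0 45" --pt "0 0 0.72 0 0 0 45" --pt "0 0 0.72 0 0 0 45" --pt "0 0 0.72 0 0 0 45"

```text
t: 30.88
tool_pos: [0.6164, -0.1724, -0.0296]
eef_rot: [3.141, -0.001, 0.759]
contact_force: [-2.1, 0.6, 6.1]
grip_width: 0.0474
grasp_force: 62.0
```

step_arm --pt "0 0 -0.2 0 0 0 45" --pt "0 0 -0.6 0 0 0 45" --pt "0 0 -1.4 0 0 0 45" --pt "0 0 -2.2 0 0 0 45" --pt "0 0 -2.5 0 0 0 45" --pt "0 0 -2.5 0 0 0 45" --pt "0 0 -2.5 0 0 0 45" --pt "0 0 -2.5 0 0 0 45"

```text
t: 31.88
tool_pos: [0.6154, -0.1721, 0.1178]
eef_rot: [-3.139, 0.001, 0.759]
contact_force: [-0.0, 0.3, -0.1]
grip_width: 0.0475
grasp_force: 62.0
```

Run:
```python
from h import *
s=get_state();print(s["grip_width"],s["grasp_force"])
go(.4955,.0501,.120,.016)
```

```text
0.04754998000204545 61.98353670537472
at [ 0.6154 -0.1721  0.1178] [-3.139e+00  1.000e-03  7.590e-01] row [ 1.097 -4.063 -0.029] [-0.002  0.002  0.743]
```

step_arm --pt "0.2 -0.75 0 0 0 0.15 45" --pt "0.4 -1.5 0 0 0 0.3 45" --pt "0.6 -2.25 0 0 0 0.45 45" --pt "0.8 -3.0 0 0 0 0.6 45" --pt "1.0 -3.7 0 0 0 0.743 45" --pt "1.095 -4.065 0 0 0 0.743 45" --pt "1.095 -4.065 0 0 0 0.743 45" --pt "1.095 -4.065 0 0 0 0.743 45" --pt "1.095 -4.065 0 0 0 0.743 45"

```text
t: 33.0
tool_pos: [0.4962, 0.0492, 0.1192]
eef_rot: [3.142, 0.0, 0.015]
contact_force: [-0.8, -0.1, -1.5]
grip_width: 0.0476
grasp_force: 62.0
```

```bash
python3 held2.py .149
python3 -c "
from h import *
go(.4955,.0501,.064,.016)"
```

```text
[ 0.4975  0.0508  0.149  -0.0352] 0.8251726031303406
[0.4973 0.0502 0.1509 0.0059] 0.8282684683799744
33.0 [0.49615737 0.0491674  0.11920459] [3.14156126e+00 3.75639417e-04 1.48501980e-02]
at [0.4961 0.0492 0.1193] [3.142 0.    0.015] row [-0.01  -0.015  0.921] [ 0.     0.    -0.001]
```

step_arm --pt "-0.01 0 0.4 0 0 0 45" --pt "-0.01 0 0.75 0 0 0 45" --pt "-0.01 0 0.85 0 0 0 45" --pt "-0.01 0 0.9 0 0 0 45" --pt "-0.01 0 0.95 0 0 0 45" --pt "-0.01 0 1.0 0 0 0 45" --pt "-0.01 0 1.0 0 0 0 45"

```text
t: 33.92
tool_pos: [0.4953, 0.0499, 0.0595]
eef_rot: [-3.142, -0.0, 0.016]
contact_force: [0.3, -1.0, -0.4]
grip_width: 0.0472
grasp_force: 62.0
```

step_arm --pt "0 0 0.05 0 0 0 45" --pt "0 0 0.1 0 0 0 45" --pt "0 0 0.15 0 0 0 45" --pt "0 0 0.2 0 0 0 45" --pt "0 0 0.2 0 0 0 45"

```text
t: 34.55
tool_pos: [0.4951, 0.0499, 0.0472]
eef_rot: [-3.142, 0.0, 0.016]
contact_force: [0.4, 0.8, -0.1]
grip_width: 0.0478
grasp_force: 62.0
```

step_arm --pt "0 0 0.05 0 0 0 45" --pt "0 0 0.1 0 0 0 45" --pt "0 0 0.15 0 0 0 45" --pt "0 0 0.15 0 0 0 45"

```text
t: 35.05
tool_pos: [0.4952, 0.0499, 0.0382]
eef_rot: [-3.142, 0.0, 0.016]
contact_force: [0.0, -1.1, -0.7]
grip_width: 0.047
grasp_force: 62.0
```

step_arm --pt "0 0 0.05 0 0 0 45" --pt "0 0 0.09 0 0 0 45" --pt "0 0 0.115 0 0 0 45" --pt "0 0 0.115 0 0 0 45"

```text
t: 35.55
tool_pos: [0.4953, 0.0499, 0.0323]
eef_rot: [3.142, -0.0, 0.016]
contact_force: [-5.9, -0.5, 12.2]
grip_width: 0.0476
grasp_force: 63.4
```

step_arm --pt "0 0 0 0 0 0 60" --pt "0 0 0 0 0 0 60" --pt "0 0 0 0 0 0 62" --pt "0 0 -0.4 0 0 0 62" --pt "0 0 -1.2 0 0 0 62" --pt "0 0 -2.0 0 0 0 62" --pt "0 0 -2.4 0 0 0 60" --pt "-0.3 -1.2 -2.4 0 0 0 50" --pt "-0.577 -2.482 -2.4 0 0 0 45" --pt "-0.577 -2.482 -2.4 0 0 0 45"

```text
t: 36.8
tool_pos: [0.4574, 0.2006, 0.1756]
eef_rot: [-3.141, -0.0, 0.018]
contact_force: [0.1, 0.3, -0.2]
grip_width: 0.0451
grasp_force: 0.0
```

Run:
```python
from h import *
cams={n:capture(n) for n in("side","top")}
out=[]
for n,(x,y) in dict(side=(275,230),top=(230,225)).items():
    k=60;out.append(cv2.resize(cams[n]["image"][y-k:y+k,x-k:x+k],(400,400),interpolation=cv2.INTER_CUBIC))
    print(n,[(np.round(w(cams[n],d["position"]),3),round(d["score"],2)) for d in recognise(n,"plate1")])
cv2.imwrite("pics/st.png",cv2.cvtColor(np.hstack(out),cv2.COLOR_RGB2BGR))
from held2 import heldfit
print("on nest",[(np.round(a[0],4),round(float(a[1]),3)) for a in heldfit(cams["side"],[.4955,.0501],.016,.062)])
go(.4586,.1985,.085,.016)
```

```text
side [(array([0.457, 0.062, 0.071]), 0.52), (array([0.648, 0.075, 0.015]), 0.46)]
top [(array([0.494, 0.052, 0.073]), 0.59)]
on nest [(array([0.4906, 0.0605, 0.062 , 0.0382]), 0.615), (array([0.479 , 0.0635, 0.0545, 0.6838]), 0.648)]
at [0.4583 0.1982 0.1755] [3.141 0.    0.017] row [ 0.006 -0.005  1.508] [0.    0.    0.001]
```

View pics/st.png

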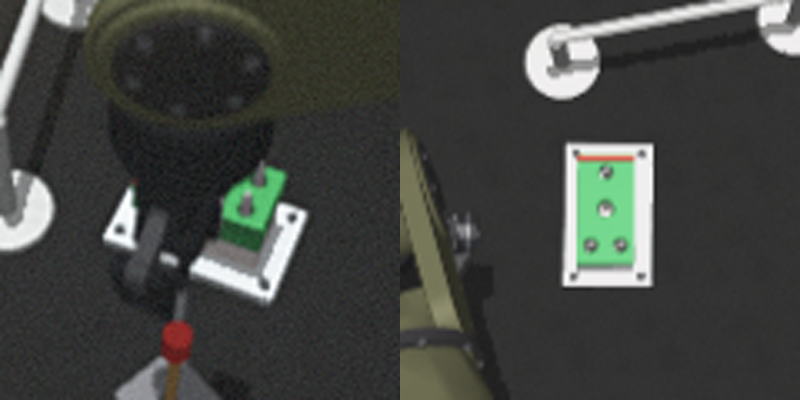

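step_arm --pt "0 0 0.5 0 0 0 45" --pt "0 0 0.9 0 0 0 45" --pt "0 0 1.1 0 0 0 45" --pt "0 0 1.3 0 0 0 45" --pt "0 0 1.3 0 0 0 45"

```text
t: 37.62
tool_pos: [0.4583, 0.198, 0.0972]
eef_rot: [3.141, 0.001, 0.015]
contact_force: [-0.8, -0.8, 0.1]
grip_width: 0.0452
grasp_force: 0.0
```

step_arm --pt "0 0 0.1 0 0 0 45" --pt "0 0 0.2 0 0 0 45" --pt "0 0 0.2 0 0 0 12" --pt "0 0 0.2 0 0 0 12" --pt "0 0 0.2 0 0 0 12" --pt "0 0 0.2 0 0 0 12" --pt "0 0 0.2 0 0 0 12"

```text
t: 38.5
tool_pos: [0.4584, 0.1983, 0.0858]
eef_rot: [-3.141, -0.0, 0.016]
contact_force: [0.9, -0.4, 2.3]
grip_width: 0.0153
grasp_force: 58.6
```

step_arm --pt "0 0 -0.3 0 0 0 12" --pt "0 0 -0.8 0 0 0 12" --pt "0 0 -1.5 0 0 0 12" --pt "0 0 -1.8 0 0 0 12" --pt "0.2 0.8 -1.8 0 0 0 12" --pt "0.4 1.6 -1.8 0 0 0 12" --pt "0.579 2.48 -1.8 0 0 0 12" --pt "0.579 2.48 -1.8 0 0 0 12" --pt "0.579 2.48 -1.8 0 0 0 12" --pt "0.579 2.48 -1.8 0 0 0 12"

```text
t: 39.75
tool_pos: [0.4952, 0.051, 0.1936]
eef_rot: [-3.141, 0.0, 0.017]
contact_force: [0.2, 0.9, -0.4]
grip_width: 0.0151
grasp_force: 58.8
```

Run:
```python
from h import *
go(.4955,.0500,.09,.016)
c=capture("side");u=px(c,[.4955,.05,.13]);k=45
x,y=int(u[0]),int(u[1]);print(px(c,[.4955,.05,.118])-[x-k,y-k])
print("tip,head expect px in crop",[np.round((px(c,[.4971,.0487,z])-[x-k,y-k])*600/90) for z in(.118,.218,.072)])
cv2.imwrite("pics/rod.png",cv2.cvtColor(cv2.resize(c["image"][y-k:y+k,x-k:x+k],(600,600),interpolation=cv2.INTER_CUBIC),cv2.COLOR_RGB2BGR))
```

```text
at [0.4952 0.051  0.1936] [-3.141  0.     0.017] row [0.005 0.017 1.726] [-0.     0.     0.001]
[45.44563102 48.62268282]
tip,head expect px in crop [array([300., 320.]), array([314., 127.]), array([294., 397.])]
```

View pics/rod.png

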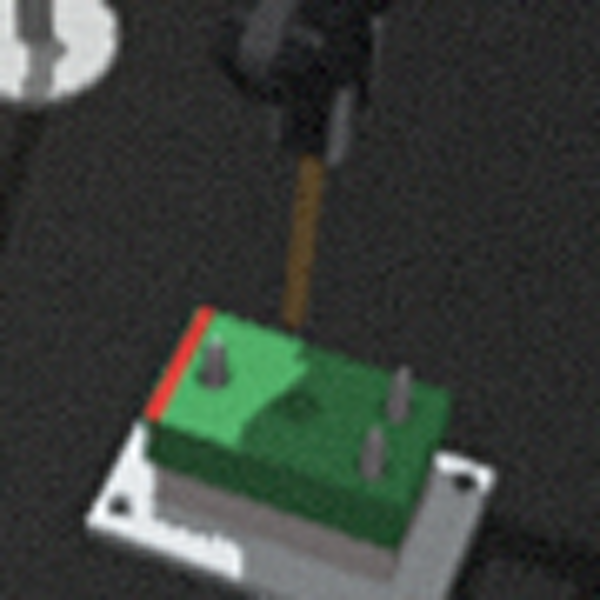

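Run:
```python
from h import *
c=capture("side");u=px(c,[.4955,.05,.13]);k=45
x,y=int(u[0]),int(u[1])
f=lambda a,z:onplane(c,(np.array(a)+.5)*90/600-.5+[x-k,y-k],z)
print("hole",f((302,406),.072),"tip",f((291,323),.118),"shaft top",f((312,155),.205),f((312,155),.21))
print("studs",f((216,352),.092),f((402,378),.092),f((375,432),.092))
t=capture("top");print("top studs",0)
cv2.imwrite("pics/topst.png",cv2.cvtColor(cv2.resize(t["image"][185:245,205:265],(600,600),interpolation=cv2.INTER_CUBIC),cv2.COLOR_RGB2BGR))
print(get_state()["tool_pos"])
```

```text
hole [0.49460135 0.05044024 0.072     ] tip [0.50064368 0.05048378 0.118     ] shaft top [0.49820154 0.04826663 0.205     ] [0.49687333 0.05220203 0.21      ]
studs [0.52576753 0.05454494 0.092     ] [0.46339423 0.03877754 0.092     ] [0.46398603 0.06307929 0.092     ]
top studs 0
[0.49528819 0.0508046  0.19360562]
```

step_arm --pt "-0.058 0.01 0 0 -0.03 0 12" --pt "-0.058 0.01 0.2 0 -0.03 0 12" --pt "-0.058 0.01 0.45 0 -0.03 0 12" --pt "-0.058 0.01 0.45 0 -0.03 0 12" --pt "-0.058 0.01 0.45 0 -0.03 0 12"

```text
t: 40.52
tool_pos: [0.492, 0.0493, 0.1666]
eef_rot: [3.142, 0.03, 0.016]
contact_force: [0.2, -0.1, -1.0]
grip_width: 0.0153
grasp_force: 58.7
```

Run:
```python
from h import *
c=capture("side");s=get_state();print(s["tool_pos"],s["eef_rot"])
h=cv2.cvtColor(c["image"],cv2.COLOR_RGB2HSV);u=px(c,[.497,.0487,.13]);x0,y0=int(u[0])-18,int(u[1])-28
m=cv2.inRange(h[y0:y0+60,x0:x0+36],(8,90,25),(26,255,255));ys,xs=np.nonzero(m);ys=ys+y0;xs=xs+x0
f=np.polyfit(ys,xs,1);yb,yt=ys.max()+.3,ys.min();print(len(ys),f,yt,yb)
for yy,z in((yb,s["tool_pos"][2]-.0756),(yt,s["tool_pos"][2]+.012)): print(z,onplane(c,(np.polyval(f,yy),yy),z),(np.polyval(f,yy),yy))
print("hole px",px(c,[.4946,.0504,.072]))
```

```text
[0.49209908 0.0493707  0.16687269] [-3.14158778  0.02948954  0.01582416]
82 [-1.87758958e-01  3.17469384e+02] 194 218.3
0.09127269467361773 [0.49871359 0.05092219 0.09127269] (np.float64(276.4816033470543), np.float64(218.3))
0.17887269467361774 [0.4936204  0.04706722 0.17887269] (np.float64(281.04414602874675), np.int64(194))
hole px [277.88200998 223.46199778]
```

Run:
```python
from h import *
c=capture("side");s=get_state()
im=c["image"].astype(int);k=45;u=px(c,[.4955,.05,.12]);x,y=int(u[0]),int(u[1]);print(x-k,y-k)
g=im[...,0]-im[...,2]
for r in range(188,228,2):
    row=g[r,262:295]; wgt=np.clip(row-14,0,None); wgt=wgt*(im[r,262:295,0]>im[r,262:295,1]-2); print(r,round(float((wgt*np.arange(262,295)).sum()/max(wgt.sum(),1)),2),wgt.sum(),end=" | ")
cv2.imwrite("pics/rod2.png",cv2.cvtColor(cv2.resize(c["image"][y-k:y+k,x-k:x+k],(600,600),interpolation=cv2.INTER_CUBIC),cv2.COLOR_RGB2BGR))
for z in(.08,.1,.13,.16,.19): print(z,px(c,[.4946,.0504,z]))
```

```text
233 166
188 0.0 0 | 190 0.0 0 | 192 0.0 0 | 194 279.0 1 | 196 280.23 92 | 198 280.07 83 | 200 279.92 83 | 202 279.85 88 | 204 279.41 98 | 206 279.32 91 | 208 278.46 91 | 210 266.56 394 | 212 266.53 333 | 214 269.05 170 | 216 278.76 74 | 218 278.56 34 | 220 0.0 0 | 222 0.0 0 | 224 0.0 0 | 226 0.0 0 | 0.08 [278.02853406 221.51700121]
0.1 [278.40408228 216.53188223]
0.13 [278.99347781 208.70810163]
0.16 [279.61654441 200.43736301]
0.19 [280.27625226 191.68023935]
```

View pics/rod2.png

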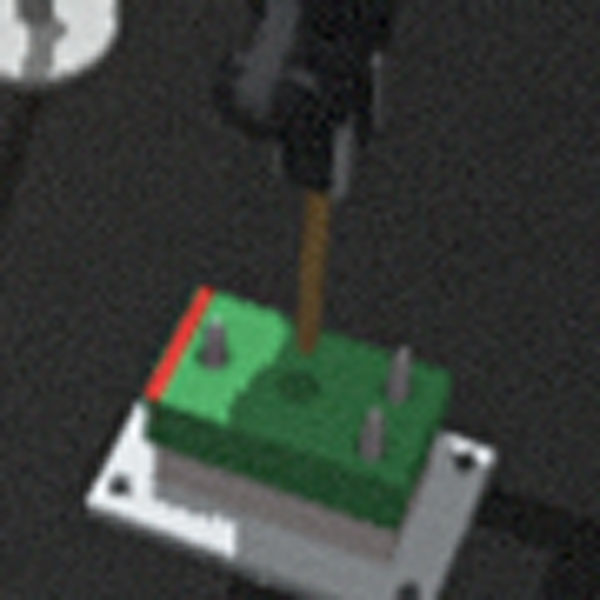

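step_arm --pt "0.004 0 0.12 0 0 0 12" --pt "0.008 0 0.25 0 0 0 12" --pt "0.012 0 0.4 0 0 0 12" --pt "0.015 0 0.5 0 0 0 12" --pt "0.015 0 0.5 0 0 0 12"

```text
t: 41.25
tool_pos: [0.4917, 0.0494, 0.136]
eef_rot: [-3.142, 0.031, 0.016]
contact_force: [-0.2, -0.6, -1.0]
grip_width: 0.0154
grasp_force: 58.7
```

step_arm --pt "0.002 0 0.06 0 0 0 12" --pt "0.004 0 0.12 0 0 0 12" --pt "0.006 0 0.2 0 0 0 12" --pt "0.006 0 0.2 0 0 0 12"

```text
t: 41.75
tool_pos: [0.4917, 0.0494, 0.1242]
eef_rot: [-3.142, 0.031, 0.016]
contact_force: [-0.1, -0.2, -1.1]
grip_width: 0.0154
grasp_force: 58.7
```

step_arm --pt "0.002 0 0.06 0 0 0 12" --pt "0.004 0 0.12 0 0 0 12" --pt "0.006 0 0.18 0 0 0 12" --pt "0.007 0 0.22 0 0 0 12" --pt "0.007 0 0.22 0 0 0 12"

```text
t: 42.38
tool_pos: [0.4919, 0.0494, 0.1112]
eef_rot: [-3.142, 0.03, 0.016]
contact_force: [0.4, -0.5, -0.6]
grip_width: 0.0149
grasp_force: 58.7
```

step_arm --pt "0.002 0 0.06 0 0 0 12" --pt "0.004 0 0.12 0 0 0 12" --pt "0.006 0 0.18 0 0 0 12" --pt "0.008 0 0.24 0 0 0 12" --pt "0.008 0 0.24 0 0 0 12"

```text
t: 43.0
tool_pos: [0.4919, 0.0494, 0.0966]
eef_rot: [3.142, 0.031, 0.016]
contact_force: [-0.5, 0.2, -0.5]
grip_width: 0.015
grasp_force: 58.7
```

step_arm --pt "0.001 0 0.05 0 0 0 12" --pt "0.002 0 0.08 0 0 0 12" --pt "0.003 0 0.1 0 0 0 12" --pt "0.003 0 0.1 0 0 0 12"

```text
t: 43.5
tool_pos: [0.4926, 0.0494, 0.0916]
eef_rot: [3.142, 0.028, 0.016]
contact_force: [-0.3, 0.5, 6.1]
grip_width: 0.0155
grasp_force: 59.5
```

step_arm --pt "0 0 0 0 0 0 30" --pt "0 0 0 0 0 0 45" --pt "0 0 0 0 0 0 45" --pt "-0.012 0 -0.4 0 0 0 45" --pt "-0.03 0 -1.0 0 0 0 45" --pt "-0.055 0 -1.8 0 0.03 0 45" --pt "-0.055 0 -1.8 0 0.03 0 45"

```text
t: 44.38
tool_pos: [0.4931, 0.0494, 0.2023]
eef_rot: [-3.142, -0.006, 0.016]
contact_force: [1.2, 0.6, -0.3]
grip_width: 0.0454
grasp_force: 0.0
```

Run:
```python
from h import *
cams={n:capture(n) for n in("side","top")}
s=get_state();print(s["tool_pos"],s["eef_rot"])
for n,c in cams.items():
    v=masks({n:c},"sign",(.45,.38),.06)
    if v:
        p=max((fit(v,MODEL["sign"],[.45,.385,0,y],(0,1,3)) for y in(-.1,-.3,-.5)),key=lambda a:a[1]);print(n,np.round(p[0],4),p[1])
    # dark fin on top of yellow bridge
    h=cv2.cvtColor(c["image"],cv2.COLOR_RGB2HSV)
    ye=cv2.inRange(h,(18,90,60),(38,255,255));u=px(c,[.45,.385,.09])
    g=np.zeros_like(ye);cv2.circle(g,(int(u[0]),int(u[1])),20,255,-1)
    ym=(h[...,2]>110)&(ye>0)&(g>0);ys,xs=np.nonzero(ym)
    hull=np.zeros_like(ye)
    # bright yellow = bridge; dark inside its hull = fin
    cs,_=cv2.findContours(ym.astype(np.uint8),cv2.RETR_EXTERNAL,cv2.CHAIN_APPROX_NONE);k=max(cs,key=cv2.contourArea)
    cv2.fillPoly(hull,[cv2.convexHull(k)],1);r=cv2.minAreaRect(k);print(n,"bridge rect",r,"->",onplane(c,r[0],.083))
    b=cv2.boxPoints(r);W=[onplane(c,q,.083) for q in b];e=[W[1]-W[0],W[2]-W[1]];print([ (round(float(np.hypot(*q[:2])),4),round(float(np.arctan2(q[1],q[0])),3)) for q in e])
    fin=(hull>0)&(h[...,2]<60);ys,xs=np.nonzero(fin);
    if len(xs): print(n,"fin",len(xs),xs.mean(),ys.mean(),onplane(c,(xs.mean(),ys.mean()),.105))
    i0=cv2.resize(cv2.imread("pics/%s0.png"%n),(512,384),interpolation=cv2.INTER_AREA).astype(float)
    gray=i0.mean(2)
    # bar: sample across at fractions along initial guess
    a,bq=dict(top=((215.8,176.4),(292.4,162.7)),side=((213.8,204.2),(236.9,138.8)))[n]
    a,bq=np.array(a),np.array(bq);d=(bq-a)/np.hypot(*(bq-a));nn=np.array([-d[1],d[0]]);P=[]
    for t in np.linspace(.1,.9,30):
        q=a+t*(bq-a);o=np.arange(-4,4.01,.25);v=cv2.remap(gray.astype(np.float32),(q[0]+o*nn[0]).astype(np.float32)[None],(q[1]+o*nn[1]).astype(np.float32)[None],cv2.INTER_LINEAR)[0]
        wt=np.clip(v-90,0,None);P.append(q+nn*(wt*o).sum()/max(wt.sum(),1))
    W=np.array([onplane(c,q,.122) for q in P]);f=np.polyfit(W[:,1],W[:,0],1);print(n,"bar x(y)=",f,"yaw",-np.arctan(f[0]),"rms",np.std(W[:,0]-np.polyval(f,W[:,1])),"ends",onplane(c,a,.12),onplane(c,bq,.12))
```

```text
[0.49180015 0.04936625 0.19878764] [ 3.14158271e+00 -2.93046147e-05  1.58171782e-02]
side [ 0.454   0.3836  0.     -0.2798] 0.962410569190979
side bridge rect ((234.2458953857422, 374.70489501953125), (27.143817901611328, 38.66714096069336), 39.80556869506836) -> [0.44319848 0.38484593 0.083     ]
[(0.0646, -1.85), (0.0481, 2.899)]
side fin 153 231.5686274509804 371.6732026143791 [0.44630612 0.38658029 0.105     ]
side bar x(y)= [-0.20158042  0.65667585] yaw 0.1989147280559795 rms 0.00160157620376485 ends [0.63616971 0.0913335  0.12      ] [ 0.68135666 -0.12183883  0.12      ]
top [ 0.4499  0.3873  0.     -0.2698] 0.8389853835105896
top bridge rect ((115.5999984741211, 240.6999969482422), (31.30654525756836, 20.55480194091797), 18.43494987487793) -> [0.44999962 0.38032379 0.083     ]
[(0.0577, -0.256), (0.0906, -1.873)]
top fin 64 120.0 241.125 [0.44780403 0.36196575 0.105     ]
top bar x(y)= [-0.20063204  0.65587147] yaw 0.19800321191939615 rms 0.001899044418765594 ends [0.6351689 0.0972211 0.12     ] [ 0.67940141 -0.12216866  0.12      ]
```

step_arm --pt "-0.08 -0.8 0 0 0 -0.18 45" --pt "-0.16 -1.6 0 0 0 -0.36 45" --pt "-0.25 -2.4 0 0 0 -0.54 45" --pt "-0.33 -3.2 0 0 0 -0.72 45" --pt "-0.42 -4.0 0 0 0 -0.9 45" --pt "-0.5 -4.8 0 0 0 -1.08 45" --pt "-0.587 -5.61 0 0 0 -1.28 45" --pt "-0.587 -5.61 0.6 0 0 -1.28 45" --pt "-0.587 -5.61 1.3 0 0 -1.28 45" --pt "-0.587 -5.61 1.3 0 0 -1.28 45"

```text
t: 45.82
tool_pos: [0.4498, 0.3842, 0.1172]
eef_rot: [-3.137, 0.006, 1.296]
contact_force: [0.5, -0.3, 0.7]
grip_width: 0.045
grasp_force: 0.0
```

Run:
```python
from h import *
c=capture("side");v=masks({"side":c},"sign",(.45,.38),.06)
for q in v: print(q[1].sum(),fit([q],MODEL["sign"],[.452,.385,0,-.275],(0,1,3)))
# rod/head check on nest
for n in("side","top"):
    c=capture(n)
    try:
        m=blob(c,(.4955,.05),.128,"red",10);print(n,m.sum(),fit([(c,m)],MODEL["head"],[.4955,.05,.116,0],(0,1)), fit([(c,m)],MODEL["head"],[.4955,.05,.116,0],(0,1,2)))
    except Exception as e: print(n,e)
go(.4513,.3855,.064,1.296)
```

```text
275 (array([ 0.46431741,  0.42146446,  0.        , -0.27884811]), np.float64(0.8878070116043091))
side 64 (array([0.49422266, 0.05909961, 0.116     , 0.        ]), np.float64(0.6065270900726318)) (array([0.49572432, 0.05471066, 0.11432265, 0.        ]), np.float64(0.605555534362793))
top 36 (array([0.49166463, 0.06195969, 0.116     , 0.        ]), np.float64(0.8386123776435852)) (array([0.49108367, 0.06156669, 0.12073051, 0.        ]), np.float64(0.8380809426307678))
at [0.4521 0.3857 0.1228] [ 3.140e+00 -2.000e-03  1.296e+00] row [-0.009 -0.013  0.98 ] [ 0.001 -0.002 -0.   ]
```

step_arm --pt "0 0 0.4 0 0 0 45" --pt "0 0 0.7 0 0 0 45" --pt "0 0 0.85 0 0 0 45" --pt "0 0 0.95 0 0 0 45" --pt "0 0 0.95 0 0 0 45"

```text
t: 46.65
tool_pos: [0.4515, 0.3854, 0.0641]
eef_rot: [-3.142, 0.0, 1.296]
contact_force: [-0.8, 0.3, 0.7]
grip_width: 0.0452
grasp_force: 0.0
```

step_arm --pt "0 0 0 0 0 0 25" --pt "0 0 0 0 0 0 15" --pt "0 0 0 0 0 0 3" --pt "0 0 0 0 0 0 3" --pt "0 0 0 0 0 0 3" --pt "0 0 0 0 0 0 3" --pt "0 0 0 0 0 0 3"

```text
t: 47.52
tool_pos: [0.4517, 0.3855, 0.0644]
eef_rot: [3.141, -0.001, 1.296]
contact_force: [1.3, -0.6, 5.4]
grip_width: 0.0078
grasp_force: 61.0
```

step_arm --pt "0 0 -0.2 0 0 0 3" --pt "0 0 -0.6 0 0 0 3" --pt "0 0 -1.4 0 0 0 3" --pt "0 0 -2.2 0 0 0 3" --pt "0 0 -2.7 0 0 0 3" --pt "0 0 -2.7 0 0 0 3" --pt "0 0 -2.7 0 0 0 3" --pt "0 0 -2.7 0 0 0 3"

```text
t: 48.52
tool_pos: [0.451, 0.3851, 0.2245]
eef_rot: [-3.14, 0.002, 1.296]
contact_force: [0.1, 1.0, -1.3]
grip_width: 0.0082
grasp_force: 60.2
```

Run:
```python
from h import *
s=get_state();print(s["grip_width"],s["grasp_force"],s["contact_force"])
go(.6572,-.014,.226,1.769)
```

```text
0.008201590505483906 60.15185236930847 [ 0.13700559  0.99536231 -1.34286566]
at [0.451  0.3851 0.2245] [-3.140e+00  2.000e-03  1.296e+00] row [-5.468  5.113 -0.022] [-0.002  0.002 -0.473]
```

step_arm --pt "-0.6 0.55 0 0 0 -0.05 3" --pt "-1.2 1.1 0 0 0 -0.1 3" --pt "-1.8 1.65 0 0 0 -0.15 3" --pt "-2.4 2.2 0 0 0 -0.2 3" --pt "-3.0 2.75 0 0 0 -0.25 3" --pt "-3.6 3.35 0 0 0 -0.3 3" --pt "-4.2 3.95 0 0 0 -0.36 3" --pt "-4.8 4.5 0 0 0 -0.42 3" --pt "-5.468 5.113 0 0 0 -0.473 3" --pt "-5.468 5.113 0 0 0 -0.473 3"

```text
t: 49.78
tool_pos: [0.658, -0.017, 0.224]
eef_rot: [-3.139, -0.0, 1.766]
contact_force: [-0.8, 0.3, -1.4]
grip_width: 0.0081
grasp_force: 60.1
```

step_arm --pt "0 0 0 0 0 0 3" --pt "0 0 0 0 0 0 3" --pt "0 0 0 0 0 0 3"

```text
t: 50.15
tool_pos: [0.6574, -0.0128, 0.2262]
eef_rot: [3.141, 0.0, 1.77]
contact_force: [-0.5, -0.5, -0.8]
grip_width: 0.0079
grasp_force: 60.1
```

Run:
```python
from h import *
s=get_state();z=s["tool_pos"][2]-.0642;c=capture("side")
for d in masks_of("side","sign")[:2]:
    m=d["mask"];print(d["score"],m.sum())
    if m.sum()>50:
        for f in((0,1,3),(0,1,2,3)):print(fit([(c,m)],MODEL["sign"],[.657,-.014,z,.198],f))
go(.6572,-.014,.18,1.769)
p=px(c,[.657,-.014,.15]);k=55;x,y=int(p[0]),int(p[1])
cv2.imwrite("pics/sg.png",cv2.cvtColor(cv2.resize(c["image"][y-k:y+k,x-k:x+k],(600,600),interpolation=cv2.INTER_CUBIC),cv2.COLOR_RGB2BGR))
```

```text
0.96 861
(array([ 0.66033352, -0.01878484,  0.16198389,  0.18122693]), np.float64(0.6394706964492798))
(array([ 0.65920118, -0.01684569,  0.16537096,  0.19455686]), np.float64(0.638610303401947))
at [ 0.6575 -0.0131  0.2262] [3.141 0.    1.77 ] row [-0.014 -0.008  0.77 ] [0.    0.    0.001]
```

View pics/sg.png

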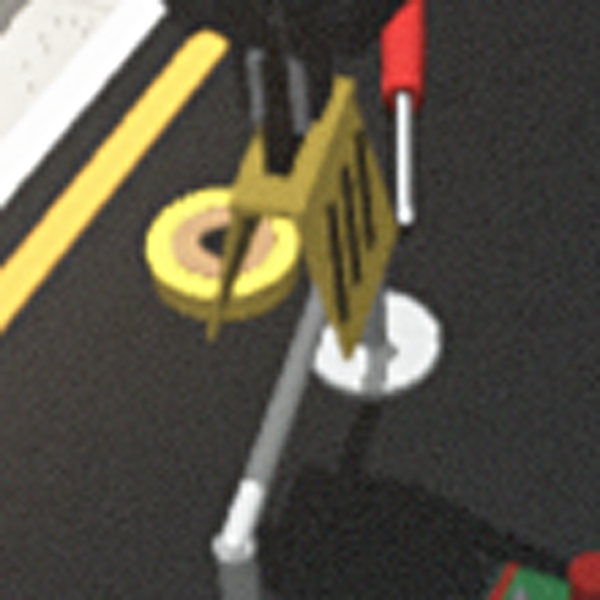

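step_arm --pt "0 0 0.2 0 0 0 3" --pt "0 0 0.4 0 0 0 3" --pt "0 0 0.6 0 0 0 3" --pt "0 0 0.8 0 0 0 3" --pt "0 0 0.8 0 0 0 3"

```text
t: 50.88
tool_pos: [0.6572, -0.0137, 0.1767]
eef_rot: [-3.14, -0.001, 1.769]
contact_force: [-0.3, 0.2, -1.7]
grip_width: 0.0082
grasp_force: 60.1
```

step_arm --pt "0 0 0.2 0 0 0 3" --pt "0 0 0.4 0 0 0 3" --pt "0 0 0.6 0 0 0 3" --pt "0 0 0.8 0 0 0 3" --pt "0 0 0.8 0 0 0 3"

```text
t: 51.5
tool_pos: [0.6571, -0.0137, 0.1287]
eef_rot: [-3.14, -0.001, 1.769]
contact_force: [-0.7, -0.4, -0.8]
grip_width: 0.0086
grasp_force: 60.1
```

step_arm --pt "0 0 0.08 0 0 0 3" --pt "0 0 0.16 0 0 0 3" --pt "0 0 0.22 0 0 0 3" --pt "0 0 0.25 0 0 0 3" --pt "0 0 0.25 0 0 0 3"

```text
t: 52.12
tool_pos: [0.6576, -0.0137, 0.1149]
eef_rot: [-3.141, -0.0, 1.769]
contact_force: [0.7, -0.4, -0.5]
grip_width: 0.008
grasp_force: 60.1
```

step_arm --pt "0 0 0.03 0 0 0 3" --pt "0 0 0.05 0 0 0 3" --pt "0 0 0.06 0 0 0 3" --pt "0 0 0.06 0 0 0 3"

```text
t: 52.62
tool_pos: [0.6577, -0.0137, 0.1124]
eef_rot: [3.141, 0.0, 1.769]
contact_force: [-4.1, 0.2, 6.6]
grip_width: 0.0079
grasp_force: 61.1
```

step_arm --pt "0 0 0 0 0 0 12" --pt "0 0 0 0 0 0 20" --pt "0 0 0 0 0 0 30" --pt "0 0 0 0 0 0 35" --pt "0 0 -0.3 0 0 0 35" --pt "0 0 -0.8 0 0 0 35" --pt "0 0 -1.5 0 0 0 35" --pt "0 0 -2.0 0 0 0 35" --pt "0 0 -2.0 0 0 0 35" --pt "0 0 -2.0 0 0 0 35"

```text
t: 53.88
tool_pos: [0.6574, -0.0137, 0.2314]
eef_rot: [-3.141, -0.0, 1.769]
contact_force: [-0.0, -0.4, -0.5]
grip_width: 0.035
grasp_force: 0.0
```

Run:
```python
from h import *
c=capture("side")
for d in masks_of("side","sign")[:1]:
    m=d["mask"];print(d["score"],m.sum())
    for f in((0,1,3),(0,1,2,3)):print(fit([(c,m)],MODEL["sign"],[.659,-.015,.048,.198],f))
for n in("side","top"):
    c=capture(n)
    for nm,r in(("head",12),):
        m=blob(c,(.4955,.05),.128,"red",r);ys,xs=np.nonzero(m);print(n,m.sum(),onplane(c,(xs.mean(),ys.mean()),.128),[(np.round(w(c,d["position"]),3),round(d["score"],2)) for d in recognise(n,"rod")])
go(.579,.2705,.12,1.769)
```

```text
0.7 619
(array([ 0.66885476, -0.03049569,  0.048     ,  0.30794335]), np.float64(0.6403852701187134))
(array([ 0.66854021, -0.02960544,  0.04907546,  0.31363556]), np.float64(0.6392430067062378))
side 89 [0.49351743 0.05952325 0.128     ] [(array([0.487, 0.066, 0.134]), 0.56)]Traceback (most recent call last):
  File "<stdin>", line 9, in <module>
  File "h.py", line 86, in blob
    k=max(cs,key=cv2.contourArea)
ValueError: max() iterable argument is empty
```

Run:
```python
from h import *
go(.578,.272,.12,1.769)
```

```text
at [ 0.6574 -0.0137  0.2307] [-3.141 -0.     1.769] row [ 4.928 -0.359  1.848] [-0.001 -0.    -0.   ]
```

step_arm --pt "0.8 -0.06 0 0 0 0 30" --pt "1.6 -0.12 0 0 0 0 20" --pt "2.4 -0.18 0 0 0 0 10" --pt "3.2 -0.24 0 0 0 0 0" --pt "4.1 -0.3 0 0 0 0 0" --pt "4.928 -0.359 0.3 0 0 0 0" --pt "4.928 -0.359 1.0 0 0 0 0" --pt "4.928 -0.359 1.85 0 0 0 0" --pt "4.928 -0.359 1.85 0 0 0 0" --pt "4.928 -0.359 1.85 0 0 0 0"

```text
t: 55.38
tool_pos: [0.5792, 0.2722, 0.1226]
eef_rot: [3.139, -0.0, 1.769]
contact_force: [0.4, 0.0, 0.6]
grip_width: 0.0
grasp_force: 0.0
```

Run:
```python
from h import *
cams={n:capture(n) for n in("side","top")}
for n,c in cams.items():
    for d in masks_of(n,"sign")[:1]:
        m=d["mask"];print(n,d["score"],m.sum())
        print(fit([(c,m)],MODEL["sign"],[.659,-.015,.048,.198],(0,1,3)))
    m=blob(c,(.4955,.05),.128,"red",14);ys,xs=np.nonzero(m);print(n,m.sum(),onplane(c,(xs.mean(),ys.mean()),.128))
v=[(c,blob(c,(.4955,.05),.128,"red",14)) for c in cams.values()];print("head both",fit(v,MODEL["head"],[.4955,.055,.116,0],(0,1,2)))
from held2 import heldfit
print([np.round(a[0],4) for a in heldfit(cams["top"],[.4955,.0501],.016,.062)])
go(.578,.272,.05,1.769)
```

```text
side 5 [0.48736844 0.07286278 0.128     ]
top 0.94 522
(array([ 0.66407187, -0.01289098,  0.048     ,  0.23469734]), np.float64(0.9051126837730408))
top 36 [0.49139238 0.06179302 0.128     ]
head both (array([0.49160612, 0.06177144, 0.11465476, 0.        ]), np.float64(0.44581449031829834))
[array([0.4959, 0.0528, 0.062 , 0.0196]), array([0.4935, 0.052 , 0.0626, 0.0269])]
at [0.579  0.2721 0.1223] [ 3.139e+00 -1.000e-03  1.769e+00] row [ 0.    -0.02   1.206] [ 0.003 -0.001 -0.   ]
```

step_arm --pt "0 0 0.5 0 0 0 0" --pt "0 0 1.0 0 0 0 0" --pt "0 0 1.4 0 0 0 0" --pt "0 0 1.6 0 0 0 0" --pt "0 0 1.65 0 0 0 0" --pt "0 0 1.65 0 0 0 0"

```text
t: 56.32
tool_pos: [0.5787, 0.2722, 0.0223]
eef_rot: [3.14, -0.0, 1.769]
contact_force: [0.6, 0.3, 0.1]
grip_width: -0.0004
grasp_force: 0.0
```

step_arm --pt "0 0 0.03 0 0 0 0" --pt "0 0 0.07 0 0 0 0" --pt "0 0 0.1 0 0 0 0" --pt "0 0 0.1 0 0 0 0"

```text
t: 56.82
tool_pos: [0.5782, 0.272, 0.0152]
eef_rot: [-3.141, 0.0, 1.769]
contact_force: [-0.0, -0.5, -1.1]
grip_width: -0.0002
grasp_force: 0.0
```

step_arm --pt "0 0 0.03 0 0 0 0" --pt "0 0 0.06 0 0 0 0" --pt "0 0 0.08 0 0 0 0" --pt "0 0 0.08 0 0 0 0"

```text
t: 57.32
tool_pos: [0.5782, 0.2719, 0.0105]
eef_rot: [-3.141, 0.0, 1.769]
contact_force: [0.0, 0.1, 0.6]
grip_width: 0.0002
grasp_force: 0.0
```

step_arm --pt "0 0 0.03 0 0 0 0" --pt "0 0 0.06 0 0 0 0" --pt "0 0 0.08 0 0 0 0" --pt "0 0 0.08 0 0 0 0"

```text
t: 57.82
tool_pos: [0.5782, 0.272, 0.0057]
eef_rot: [-3.141, 0.0, 1.769]
contact_force: [0.8, 0.3, -0.7]
grip_width: 0.0001
grasp_force: 0.0
```

step_arm --pt "0 0 0.03 0 0 0 0" --pt "0 0 0.06 0 0 0 0" --pt "0 0 0.08 0 0 0 0" --pt "0 0 0.08 0 0 0 0"

```text
t: 58.32
tool_pos: [0.5782, 0.272, 0.0009]
eef_rot: [-3.141, 0.0, 1.769]
contact_force: [-0.3, -0.3, -0.1]
grip_width: 0.0002
grasp_force: 0.0
```

step_arm --pt "0 0 0.02 0 0 0 0" --pt "0 0 0.04 0 0 0 0" --pt "0 0 0.05 0 0 0 0" --pt "0 0 0.05 0 0 0 0"

```text
t: 58.82
tool_pos: [0.5783, 0.272, -0.0021]
eef_rot: [-3.141, -0.0, 1.769]
contact_force: [0.5, -0.0, 0.1]
grip_width: 0.0001
grasp_force: 0.0
```

step_arm --pt "0 0 0.02 0 0 0 0" --pt "0 0 0.04 0 0 0 0" --pt "0 0 0.06 0 0 0 0" --pt "0 0 0.06 0 0 0 0"

```text
t: 59.32
tool_pos: [0.5782, 0.272, -0.0058]
eef_rot: [-3.141, 0.0, 1.769]
contact_force: [-1.3, -0.0, -0.8]
grip_width: 0.0004
grasp_force: 0.0
```

step_arm --pt "0 0 0.02 0 0 0 0" --pt "0 0 0.04 0 0 0 0" --pt "0 0 0.05 0 0 0 0" --pt "0 0 0.05 0 0 0 0"

```text
t: 59.82
tool_pos: [0.5783, 0.272, -0.0087]
eef_rot: [-3.142, 0.0, 1.769]
contact_force: [-0.7, -0.3, -0.2]
grip_width: 0.0001
grasp_force: 0.0
```

step_arm --pt "0 0 0.02 0 0 0 0" --pt "0 0 0.04 0 0 0 0" --pt "0 0 0.05 0 0 0 0" --pt "0 0 0.05 0 0 0 0"

```text
t: 60.32
tool_pos: [0.5783, 0.272, -0.0115]
eef_rot: [3.141, -0.0, 1.769]
contact_force: [-0.2, -0.8, 2.6]
grip_width: 0.0002
grasp_force: 1.0
```

Run:
```python
from h import *
for n in("side","top"):
    c=capture(n)
    try:
        m=blob(c,(.578,.272),.024,"green",14);ys,xs=np.nonzero(m);print(n,m.sum(),onplane(c,(xs.mean(),ys.mean()),.024),(xs.min(),xs.max(),ys.min(),ys.max()))
    except Exception as e: print(n,e)
    # dark pixels over initial green region
    print(px(c,[.578,.272,.024]))
print(get_state()["tool_pos"],get_state()["contact_force"])
```

```text
side 97 [0.57471337 0.27857175 0.024     ] (np.int64(195), np.int64(208), np.int64(301), np.int64(309))
[202.10171711 301.74115875]
top max() iterable argument is empty
[159.49271579 199.96870494]
[ 0.57835031  0.27200228 -0.01148135] [-0.60368199 -0.01346061  2.64174582]
```

step_arm --pt "0 0 0.03 0 0 0 0" --pt "0 0 0.06 0 0 0 0" --pt "0 0 0.08 0 0 0 0" --pt "0 0 0.08 0 0 0 0"

```text
t: 60.92
tool_pos: [0.5784, 0.272, -0.0162]
eef_rot: [3.141, -0.0, 1.769]
contact_force: [-1.7, -0.5, 5.6]
grip_width: 0.0
grasp_force: 2.8
```

step_arm --pt "0 0 0.02 0 0 0 0" --pt "0 0 0.03 0 0 0 0" --pt "0 0 0.03 0 0 0 0"

```text
t: 61.3
tool_pos: [0.5786, 0.2721, -0.0164]
eef_rot: [3.141, -0.0, 1.769]
contact_force: [-8.5, -3.7, 21.0]
grip_width: 0.0002
grasp_force: 10.4
```

Fully down (stalled at 21 N). Release and retreat.

step_arm --pt "0 0 -0.2 0 0 0 0" --pt "0 0 -0.8 0 0 0 0" --pt "0 0 -1.6 0 0 0 0" --pt "0 0 -2.4 0 0 0 0" --pt "0 0 -2.8 0 0 0 0" --pt "0 0 -2.8 0 0 0 0" --pt "0 0 -2.8 0 0 0 0" --pt "0 0 -2.8 0 0 0 0" --pt "0 0 -2.8 0 0 0 0"

```text
t: 62.42
tool_pos: [0.5781, 0.2719, 0.1489]
eef_rot: [-3.14, 0.0, 1.769]
contact_force: [0.2, -0.4, -0.1]
grip_width: 0.0003
grasp_force: 0.0
```

Run:
```python
from h import *
cams={n:capture(n) for n in("side","top")}
for n,c in cams.items():
    for l in("sign","rod","plate1"): print(n,l,[(np.round(w(c,d["position"]),3).tolist(),round(d["score"],2)) for d in recognise(n,l)[:3]])
c=cams["top"];m=masks_of("top","sign")[0]["mask"];print(fit([(c,m)],MODEL["sign"],[.659,-.015,.048,.198],(0,1,3)))
s=get_state();print(s["t"],s["contact_force"])
```

```text
side sign []
side rod [([0.489, 0.065, 0.129], 0.58)]
side plate1 [([0.489, 0.062, 0.069], 0.76), ([0.489, 0.074, 0.061], 0.6), ([0.49, 0.077, 0.042], 0.52)]
top sign [([0.647, -0.012, 0.135], 0.74)]
top rod [([0.754, 0.291, 0.035], 0.33)]
top plate1 [([0.492, 0.051, 0.074], 0.58)]
(array([ 0.66458537, -0.0131617 ,  0.048     ,  0.18657132]), np.float64(0.9162108898162842))
62.875 [ 0.39452474 -0.04143611 -0.48812909]
```

```bash
python3 -c "
from station import hand_in
print(hand_in())"
```

```text
the job is handed in; nothing more can be done
None
```

The job is handed in at about 63 s: all three plates present are stacked on the nest, the rod is home in the bore (leaning about 0.1 rad in its clearance), the sign hangs astride the rail, and the start button was pressed fully down last and let go; the pass or fail result was not returned.

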